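# Put a draw plate away on the revolving stand

## Task

The steel draw plate standing in the wooden block has to go back on the revolving stand. Turn the stand by hand until its one empty hook points at the yellow mark on the foot (the side towards you), then lift the plate out of the block, thread its hanging eye over the upturned tip of that hook and let it hang there freely, flat and upright, behind the tip. Work gently: do not ram the plate against the stand or spin it hard, do not knock the plates already hanging, and leave the cups and tools where they are.

Things in the scene. Friction and masses are not known exactly. Their poses are not given: they have to be found in the camera images.
- stand: Revolving stand fixed to the table: round cast foot 210 mm across, green telescopic post, green hub 62 mm across with six hooks 60 degrees apart. Origin: on the post's axis at table height, z up; its -x is the front, marked by a yellow bar on the foot. The upper part is clamped anywhere up to 22 mm above or below its nominal height; this is not measured: find it by touch.
- seat_nominal (a point): Fixed point where the seat of a hook turned to the front would be at nominal height: wire centre 185 mm up, 108 mm from the axis; truly up to 22 mm off. Hook: 6 mm round wire, radial and level; a 22 mm flange sits 98 to 101 mm from the axis, level seat up to 116 mm, then the wire rises 7 mm to its end at 128 mm. The empty hook springs up and down about 4.5 N per mm at the seat; endwise it is stiff.
- bar_nominal (a point): Nominal centre (truly up to 22 mm higher or lower) of the black turning bar on top of the stand, on the axis, 240 mm up: 60 mm long in line with the empty hook, 14 mm wide, 40 mm tall, on a neck 18 mm across. Turns the stand; the hub's top is 45 mm below the bar's centre. Pushing a hook sideways turns the stand as well.
- carousel (a joint): Angle of the hub in rad, counter-clockwise from above positive, endless. At 0 and 6.283 the empty hook points to the stand's front; at angle q it points to the direction yaw of the stand + pi + q. A spring roller on a six-sided cam clicks every 60 degrees (multiples of 1.047) and needs about 0.2 N m to turn past; close to a click the pull is weak and the hub stays where it is left.
- plate: The steel draw plate to hang up: 6 mm thick (its x), 40 mm wide (its y), 120 mm tall (its z), about 0.22 kg, with six small holes and near the top one 16 mm hanging eye. Origin: middle of its lower edge. It starts upright in the block with its lower 30 mm in the slot; front and back are alike. Pushed against the stand, keep it below about 20 N, or the hook is bent.
- plate_eye (a point): Centre of the plate's 16 mm hanging eye, 20 mm below the plate's top edge, 100 mm above its lower edge, on its middle. The eye's axis is the plate's x.
- block: Hardwood block 70 mm (x) by 100 mm (y) by 45 mm tall, fixed to the table, with a slot in the top 9 mm (x) by 44 mm (y), 30 mm deep. Origin: centre of its underside.
- hung_1 (a joint): Swing angle in rad of the draw plate (same size) already hanging on the hook 60 degrees counter-clockwise from the empty one; 0 when it hangs straight. It stays on the stand.
- hung_2 (a joint): Swing angle in rad of the draw plate (same size) already hanging on the hook 120 degrees counter-clockwise from the empty one; 0 when it hangs straight. It stays on the stand.
- hung_3 (a joint): Swing angle in rad of the draw plate (same size) already hanging on the hook 180 degrees counter-clockwise from the empty one; 0 when it hangs straight. It stays on the stand.
- hung_4 (a joint): Swing angle in rad of the draw plate (same size) already hanging on the hook 240 degrees counter-clockwise from the empty one; 0 when it hangs straight. It stays on the stand.
- hung_5 (a joint): Swing angle in rad of the draw plate (same size) already hanging on the hook 300 degrees counter-clockwise from the empty one; 0 when it hangs straight. It stays on the stand.
- cup_a: Bamboo cup, 68 mm across, 95 mm tall, standing. Origin: centre of its foot. Bystander.
- cup_b: Bamboo cup, 60 mm across, 110 mm tall, standing. Origin: centre of its foot. Bystander.
- cup_c: Bamboo cup, 72 mm across, 80 mm tall, standing. Origin: centre of its foot. Bystander.
- mallet: Wooden mallet lying on the table, about 200 mm long, head 52 mm thick. Origin: on the table under its middle. Bystander.
- scraper: Scraping knife lying on the table, about 200 mm long, 22 mm thick. Origin: on the table under its middle. Bystander.
There are look-alikes about, which are no part of the job. What is meant by the plate is not purple, and is the larger of those in its own colour.

How it is judged (in metres and radians):
On the way:
1. the stand is turned so that its empty hook points to the front (within 0.15 rad), with the plate not yet on the stand ((value of joint carousel between -0.15 and 0.15 rad or value of joint carousel between 6.13319 and 6.43319 rad) and contact force between plate and stand below 0.2 N and distance between plate_eye and stand above 0.27 m), for 0.3 s.
At the end, for the whole second after the job is handed in: The empty hook points to the front within 0.15 rad; the plate hangs on it by its eye, borne by the stand, eye 98 to 119 mm out from the axis, within 22 mm sideways, 150 to 210 mm up, plate upright within 0.15 rad and at rest ((value of joint carousel between -0.15 and 0.15 rad or value of joint carousel between 6.13319 and 6.43319 rad) and x of plate_eye in the frame of stand between -0.119 and -0.098 m and y of plate_eye in the frame of stand between -0.022 and 0.022 m and height (world z) of plate_eye between 0.15 and 0.21 m and angle between plate's own z axis and vertical below 0.15 rad and contact force between plate and stand above 1 N and linear speed of plate below 0.03 m/s and angular speed of plate below 0.5 rad/s); the robot touches nothing.
It fails at once if the plate is rammed against the stand (more than 25 N) (contact force between plate and stand above 25 N).
It fails at once if the stand is spun hard (faster than 4 rad/s) (velocity of joint carousel above 4 rad/s or velocity of joint carousel below -4 rad/s).
It fails at once if a plate already on the stand is knocked (swings more than 0.6 rad) (value of joint any of hung_1, hung_2, hung_3, hung_4, hung_5 above 0.6 rad or value of joint any of hung_1, hung_2, hung_3, hung_4, hung_5 below -0.6 rad).
It fails at once if a cup or tool is knocked away (more than 25 mm) (distance of any of cup_a, cup_b, cup_c, mallet, scraper from where it was at the start of the episode above 0.025 m).
It also fails if it takes over 72 s, if anything falls off the work surface, if the arm or the gripper's body presses on something with over 40 N, if the wrist force passes 120 N, or if a joint passes its speed limit or range.

## Robot

A 7-joint arm with a two-finger parallel gripper is mounted at the origin on the work surface. World frame = base frame: x ahead of the robot, y to its left, z up, the work surface at z = 0. Lengths are in mm, angles in rad, forces in N, time in s.
With the tool pointing down it reaches from about 425 to 800 mm from the base axis. Payload 8.3 kg.
Tool frame: the origin (TCP) lies between the finger pads; the fingertips stand 11 mm ahead of it and the grasp point (between the pads) lies 8 mm behind it; y points along the fingers, z is the direction in which the jaws open and shut, and the axes are right-handed (so a half turn about y gives the same grasp; the last joint's range is limited). The gripper opens to 85 mm and grips with 20 to 120 N. Pads are 22 mm wide; open, the fingers measure 114 mm over their backs; the gripper's body (76 mm by 85 mm) begins 54 mm behind the grasp point. The pads swing forward as they close: fully open they stand 13 mm farther back than shut.
Start: joints at [-1.265, 0.383, 0.016, 1.37, -0.006, 1.388, -0.046], TCP at [225.259, 582.977, 242.279] pointing down, gripper open.
Joint ranges: [-2.95, 2.95], [-0.25, 2.06], [-1.52, 1.56], [0.18, 2.33], [-1.44, 4.58], [0.02, 2.06], [-3.01, 3.01]. Speed limits (rad/s): [2.39, 2.39, 3.01, 3.01, 3.14, 3.14, 3.14].

## Interface

Orientations are given as a unit quaternion [x, y, z, w].
In Python, from cell import * gives the robot as it stands.
- The arm moves only by the shell command python3 -m inch 'ROWS'. ROWS is JSON, a list that holds one entry, the list of rows, each a list of 7 numbers: the finger opening in m, from 0 to 0.0854, then the shift along the tool's x, y, z in m, then the turn, a rotation vector about the tool's x, y, z in rad. In form: [[[claw, tx, ty, tz, wx, wy, wz], ...]]. A call has 1 to 5 rows; each row shifts and turns the commanded pose from where the row before left it, along the tool's axes as they then stand; what a row does not reach is not made up. A row lasts 1/10 s, in which the tool goes at most 50 mm and 8.59 degrees, less where a joint would pass 70% of its speed; a pose out of reach is approached as far as the arm can. A call is refused whole if a number of a shift passes 0.05 or a number of a turn 0.15, either way. A call with a gripper value outside its range is refused whole. The fingers move at their own pace and stop on an object; the grip force is fixed at half the most. Time passes only in rows, so rows that do not move let the fingers close. It gives the time, the measured TCP pose, the force and the opening at its end, in the units of the state.
- observe(): the state, without advancing time (a new reading comes with each control period).
- grab_frame(name): name is "scene" or "top"; returns a dict with "img" (420x560x3 uint8, red, green, blue), "fovy" (degrees; the focal length in pixels is half the picture's height over the tangent of half this angle, whatever the lens; pixels are square), "cx", "cy" (the principal point, pixels), "position" and "orientation" of the camera in the world. Camera axes: x right, y down, z forward; pixel columns grow to the right and rows downward; lengths in mm; the calibration is good to about 2 mm. A picture is of the moment at which its call begins. There is no depth.
- hand_in(): hands the job in, once; it reports no verdict.
The state is a dict: "clock": time; "qpos": joint angles; "joint_velocities": joint speeds; "tau": joint torques, N m; "tool_pos": TCP position; "tool_rot": TCP orientation; "wrist_force": force on the tool from outside, world axes, zero at the start; "wrist_torque": the same for the moment, N m; "opening": finger opening in mm.
Only numpy, scipy, OpenCV 4.12 (cv2) and the standard library are available. Lean on these libraries where they do the work, as an engineer would, in place of code of your own. Each camera call takes 0.05 s, during which the arm holds its last target.

## Working session

There is one attempt and no reset: what is moved stays moved. The work goes in short steps, Python scripts to look and compute and a shell command to move; the robot and the scene stay as the last step left them, time stands still between calls to the robot, and variables do not carry over. Pictures are saved under pics/ and viewed, and the job is handed in when it is done.

```bash
ls; mkdir -p pics
python3 - <<'E'
from cell import *
import cv2
print(observe())
for n in("scene","top"):
    f=grab_frame(n); print({k:v for k,v in f.items() if k!="img"})
    cv2.imwrite(f"pics/{n}0.png",f["img"][:,:,::-1])
E
```

```text
pics
{'clock': 0.0, 'qpos': array([-1.26488393,  0.38426508,  0.01638087,  1.37115874, -0.00628921,
        1.38818918, -0.04649013]), 'joint_velocities': array([ 0.00035337,  0.00235607, -0.00077511, -0.00026948,  0.00068336,
       -0.00062182, -0.00039333]), 'tau': array([-3.58824855e-04, -6.27603650e+01,  8.43718462e-01, -3.71824801e+01,
        1.64902210e-02,  1.43450694e-02, -7.17187640e-05]), 'tool_pos': array([225.11805914, 582.53572895, 241.26003681]), 'tool_rot': array([ 0.69581008, -0.12974338,  0.12952263, -0.69443422]), 'wrist_force': array([ 0.59509146, -0.07262451,  0.16557776]), 'wrist_torque': array([ 0.01772068, -0.04160526, -0.0721839 ]), 'opening': 85.32565460829443}
{'fovy': 54.66067998114525, 'cx': 285.998172924677, 'cy': 211.67484190897284, 'position': array([1420.28651707,  285.11385877,  854.13924215]), 'orientation': array([ 0.52454276,  0.73338979, -0.35678416, -0.24433456])}
{'fovy': 51.562379312483955, 'cx': 278.2931850771533, 'cy': 202.91297651239566, 'position': array([ 467.89732849,  -17.51671582, 1442.80668863]), 'orientation': array([-0.69726253,  0.71519713, -0.02886771,  0.03853164])}
```

View pics/scene0.png

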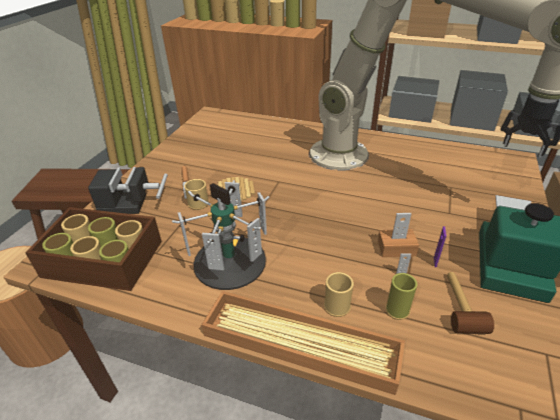

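View pics/top0.png

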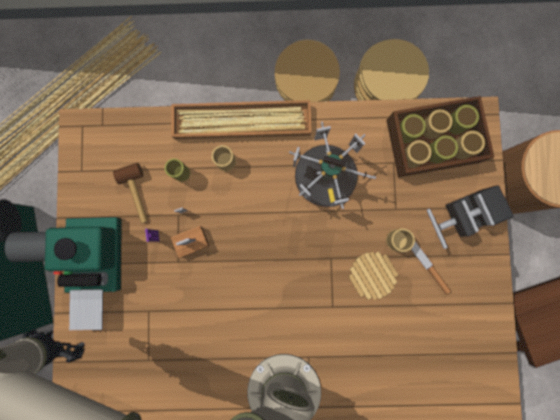

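Stand at about (327,177) in the top view, plate block at (190,242), and purple look-alike at (152,235). Enlarging now.

```bash
cat > h.py <<'E'
import numpy as np, cv2
from scipy.spatial.transform import Rotation as R
def F(f):
    return f["img"].shape[0]/2/np.tan(np.radians(f["fovy"]/2))
def ray(f,u,v):
    d=np.array([(u-f["cx"])/F(f),(v-f["cy"])/F(f),1.])
    return np.array(f["position"]),R.from_quat(f["orientation"]).apply(d)
def onz(f,u,v,z):
    p,d=ray(f,u,v); return p+d*(z-p[2])/d[2]
def proj(f,P):
    c=R.from_quat(f["orientation"]).inv().apply(np.array(P,float)-f["position"])
    return np.array([f["cx"]+F(f)*c[0]/c[2],f["cy"]+F(f)*c[1]/c[2]])
def tri(f,a,g,b):
    p,d=ray(f,*a);q,e=ray(g,*b)
    s=np.linalg.lstsq(np.array([d,-e]).T,q-p,rcond=None)[0]
    A=p+s[0]*d;B=q+s[1]*e
    return (A+B)/2,np.linalg.norm(A-B)
def crop(f,x,y,w,h,s,name):
    im=f["img"][y:y+h,x:x+w,::-1]
    cv2.imwrite(name,cv2.resize(im,None,fx=s,fy=s,interpolation=cv2.INTER_CUBIC))
E
python3 - <<'E'
from cell import *
from h import *
t=grab_frame("top");s=grab_frame("scene")
crop(t,280,115,110,100,7,"pics/a1.png")
crop(t,130,195,100,70,7,"pics/a2.png")
crop(s,165,170,120,120,5,"pics/a3.png")
crop(s,365,200,100,90,6,"pics/a4.png")
E
```

```text
(no output)
```

View pics/a1.png

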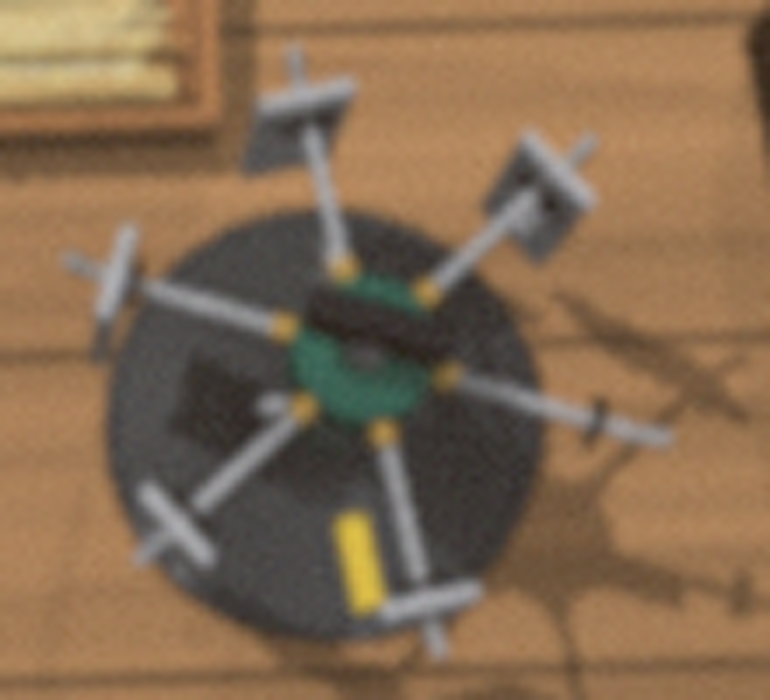

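View pics/a2.png

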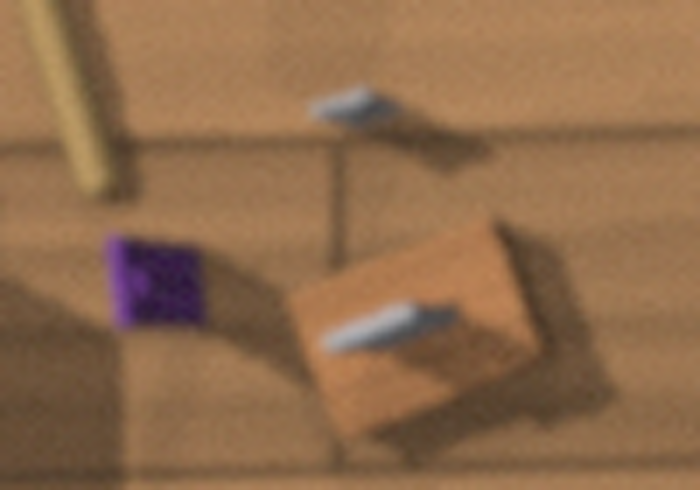

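View pics/a3.png

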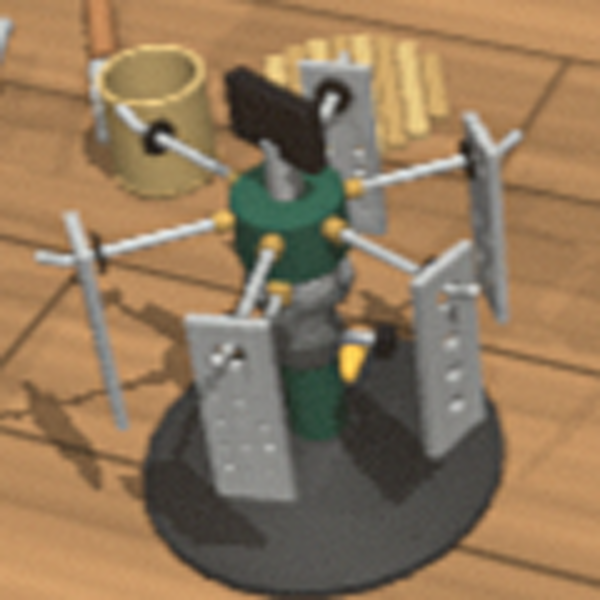

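View pics/a4.png

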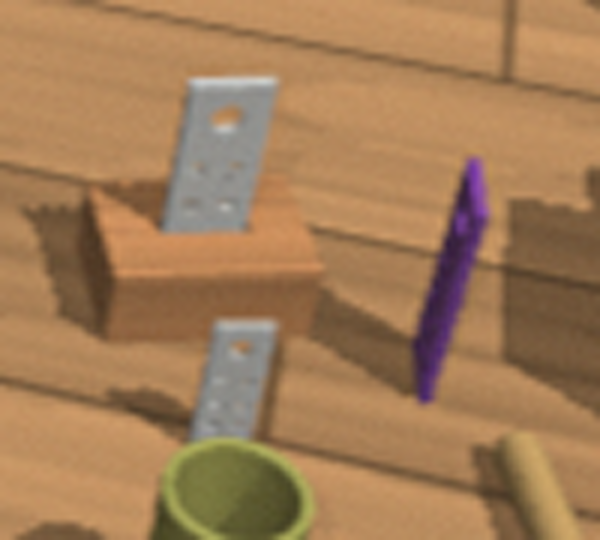

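The empty hook (with black flange, at a1 (445,375)→(668,437)) points right in the top view, while the yellow bar runs (350,515)→(368,612). The plate is the one in the block. Measuring both.

```bash
cat > m1.py <<'E'
from cell import *
from h import *
t=grab_frame("top");s=grab_frame("scene")
A=lambda x,y:(280+(x+.5)/7-.5,115+(y+.5)/7-.5)
B=lambda x,y:(165+(x+.5)/5-.5,170+(y+.5)/5-.5)
# foot by mask
hsv=cv2.cvtColor(t["img"],cv2.COLOR_RGB2HSV)
for z in (0,12):
    ex=[(108,420),(545,420),(325,208),(325,640)]
    print('foot',z,[onz(t,*A(*e),z)[:2].round(1) for e in ex])
y=cv2.inRange(hsv,(22,130,120),(32,255,255)); y[:, :320]=0; y[:,345:]=0;y[:180]=0;y[215:]=0
pts=cv2.findNonZero(y); print(len(pts), cv2.minAreaRect(pts))
for z in (8,15):
  a=onz(t,*A(350,515),z);b=onz(t,*A(368,612),z);print('bar',a,b,np.degrees(np.arctan2(*(b-a)[[1,0]])))
# tips of hooks triangulated: empty tip
print('tip',tri(t,A(668,437),s,B(122,110)))
print('flange',tri(t,A(597,417),s,B(158,137)))
print('base',tri(t,A(447,375),s,B(232,178)))
tips=[(668,437),(437,650),(143,555),(70,262),(294,55),(590,145)]
for z in (165,180,192,215):
    P=np.array([onz(t,*A(*q),z)[:2] for q in tips]); print(z,'hub c',[(0.5*(P[i]+P[i+3])).round(1) for i in range(3)],'r',[round(np.linalg.norm(P[i]-P[i+3])/2,1) for i in range(3)],[round(np.degrees(np.arctan2(*(P[i]-P[i+3])[[1,0]])),1) for i in range(3)])
# knob
k=[onz(t,*A(*q),250) for q in [(308,300),(450,350)]];print('knob',k)
# plate
C=lambda x,y:(130+(x+.5)/7-.5,195+(y+.5)/7-.5)
D=lambda x,y:(365+(x+.5)/6-.5,200+(y+.5)/6-.5)
print('plate top L/R',tri(t,C(322,343),s,D(277,80)),tri(t,C(408,308),s,D(190,80)))
print('eye scene at z', D(228,118))
top=[(292,297),(495,220),(545,350),(348,438)]
Q=[onz(t,*C(*q),45) for q in top[:2]];print('block',Q, [onz(t,*C(*q),45) for q in top[2:]])
E
python3 m1.py
```

```text
foot 0 [array([700.1, -57.8]), array([ 694.5, -266.5]), array([ 800.5, -165.2]), array([ 591.7, -157.9])]
foot 12 [array([698.2, -57.5]), array([ 692.6, -264.5]), array([ 797.7, -164. ]), array([ 590.7, -156.7])]
63 ((330.9808044433594, 194.90383911132812), (12.74754810333252, 4.706787109375), 78.69007110595703)
bar [ 650.18199013 -171.02652325    8.        ] [ 603.75718342 -177.86292514    8.        ] -171.62297073172587
bar [ 649.29267686 -170.27759403   15.        ] [ 603.09436313 -177.08064313   15.        ] -171.62297073172584
tip (array([ 653.79660155, -280.43108319,  199.07511417]), np.float64(4.165093653718583))
flange (array([ 663.86094556, -252.91370329,  193.90505052]), np.float64(3.5961368070031177))
base (array([ 684.2112205 , -194.03230297,  194.43053804]), np.float64(1.6186286587010839))
165 hub c [array([ 701. , -164.3]), array([ 700.8, -163. ]), array([ 701.1, -164.3])] r [np.float64(131.9), np.float64(131.2), np.float64(130.0)] [np.float64(-108.2), np.float64(-168.7), np.float64(131.1)]
180 hub c [array([ 698.2, -162.6]), array([ 698.1, -161.3]), array([ 698.3, -162
[... 388 characters left out ...]
3]), array([ 692. , -158.5])] r [np.float64(126.7), np.float64(126.1), np.float64(124.9)] [np.float64(-108.2), np.float64(-168.7), np.float64(131.1)]
knob [array([ 705.87387481, -131.57630122,  250.        ]), array([ 684.22919847, -187.0390687 ,  250.        ])]
plate top L/R (array([478.40046098, 310.79201808, 137.17955051]), np.float64(1.5447516663421001)) (array([492.46489259, 273.05175292, 138.52312855]), np.float64(0.7764856650004127))
eye scene at z (402.5833333333333, 219.25)
block [array([500.66944915, 346.91968714,  45.        ]), array([533.68261291, 253.10642285,  45.        ])] [array([473.5382751 , 230.58429892,  45.        ]), array([435.68526155, 321.28682929,  45.        ])]
```

```bash
cat > st.py <<'E'
from cell import *
from h import *
import sys
np.set_printoptions(precision=3,suppress=True)
def plan(o,P=None,jaw=None,tip=True):
    M=R.from_quat(o["tool_rot"]); m=M.as_matrix()
    jz=np.degrees(np.arctan2(m[1,2],m[0,2]))
    print('t',round(o['clock'],2),'pos',o['tool_pos'].round(1),'jawyaw',round(jz,1),'ydir',m[:,1].round(3),'F',o['wrist_force'].round(1),'T',o['wrist_torque'].round(2),'open',round(o['opening'],1),'q',o['qpos'].round(2))
    if P is not None:
        # target rotation: tool y down, jaw yaw (mod 180, nearest)
        d=(jaw-jz+90)%180-90
        for dd in (d,d-180 if d>0 else d+180):
            a=np.radians(jz+dd); z=np.array([np.cos(a),np.sin(a),0]); y=np.array([0,0,-1.]); x=np.cross(y,z)
            T=R.from_matrix(np.array([x,y,z]).T)
            rv=(M.inv()*T).as_rotvec()
            print(' dyaw',round(dd,1),'rotvec(tool)',rv)
        dp=(np.array(P)-o['tool_pos'])/1000
        print(' shift in tool now',M.inv().apply(dp),'world',dp*1000)
        a=np.radians(jz+d); z=np.array([np.cos(a),np.sin(a),0]); y=np.array([0,0,-1.]); x=np.cross(y,z)
        T=R.from_matrix(np.array([x,y,z]).T); print(' shift in target-orient',T.inv().apply(dp))
if __name__=="__main__":
    a=[float(v) for v in sys.argv[1:]]
    plan(observe(),a[:3] or None,a[3] if len(a)>3 else None)
E
python3 st.py 696 -161 330 161.4
```

```text
t 0.3 pos [225.2 582.9 241.9] jawyaw 68.9 ydir [-0.    -0.001 -1.   ] F [-0.3 -0.  -0.1] T [ 0.01  0.04 -0.01] open 85.3 q [-1.26  0.38  0.02  1.37 -0.01  1.39 -0.05]
 dyaw -87.5 rotvec(tool) [0.001 1.527 0.   ]
 dyaw 92.5 rotvec(tool) [ 0.    -1.615 -0.001]
 shift in tool now [ 0.707 -0.088 -0.524] world [ 470.805 -743.854   88.055]
 shift in target-orient [ 0.555 -0.088  0.683]
```

```bash
python3 -m inch '[[[0.085,0.005,-0.045,0,0,0,0],[0.085,0.005,-0.045,0,0,0,0],[0.085,0.035,0,-0.03,0,0,0],[0.085,0.035,0,-0.03,0,0,0],[0.085,0.035,0,-0.03,0,0,0]]]'; python3 -m inch '[[[0.085,0.03,0,-0.035,0,0,0],[0.085,0.03,0,-0.035,0,0,0],[0.085,0.03,0,-0.035,0,0,0],[0.085,0,0,0,0,0.14,0],[0.085,0,0,0,0,0.14,0]]]';  python3 st.py 696 -161 330 161.4
```

```text
clock: 0.8
tool_pos: [300.7, 456.3, 332.5]
tool_rot: [-0.695, 0.129, -0.13, 0.695]
wrist_force: [1.2, -0.1, 0.6]
opening: 85.4
clock: 1.3
tool_pos: [347.1, 325.5, 332.9]
tool_rot: [-0.669, 0.228, -0.228, 0.67]
wrist_force: [-0.3, 0.5, 0.3]
opening: 85.0
t 1.3 pos [347.1 325.5 332.9] jawyaw 52.3 ydir [ 0.001  0.001 -1.   ] F [-0.3  0.5  0.3] T [0.01 0.05 0.01] open 85.0 q [-0.98  0.02  0.17  1.6  -0.    1.51  0.1 ]
 dyaw -70.9 rotvec(tool) [-0.001  1.238 -0.001]
 dyaw 109.1 rotvec(tool) [-0.001 -1.904  0.001]
 shift in tool now [ 0.574  0.002 -0.172] world [ 348.928 -486.513   -2.874]
 shift in target-orient [0.35  0.003 0.486]
```

```bash
for i in 1 2; do :; done; python3 -m inch '[[[0.085,0.044,0,-0.013,0,0,0],[0.085,0.044,0,-0.013,0,0,0],[0.085,0.044,0,-0.013,0,0,0],[0.085,0.044,0,-0.013,0,0,0],[0.085,0.044,0,-0.013,0,0,0]]]'; python3 -m inch '[[[0.085,0.044,0,-0.013,0,0,0],[0.085,0.044,0,-0.013,0,0,0],[0.085,0.044,0,-0.013,0,0,0],[0.085,0.044,0,-0.013,0,0,0],[0.085,0.044,0,-0.013,0,0,0]]]'; python3 -m inch '[[[0.085,0,0,0,0,0.14,0],[0.085,0,0,0,0,0.14,0],[0.085,0,0,0,0,0.14,0],[0.085,0,0,0,0,0.14,0],[0.085,0,0,0,0,0.14,0]]]'; python3 -m inch '[[[0.085,0,0,0,0,0.14,0],[0.085,0,0,0,0,0.14,0],[0.085,0,0,0,0,0.14,0],[0.085,0,0,0,0,0.14,0],[0.085,0,0,0,0,0.1,0]]]';  python3 st.py 696 -161 330 161.4
```

```text
clock: 1.8
tool_pos: [482.9, 140.8, 332.6]
tool_rot: [-0.67, 0.225, -0.225, 0.67]
wrist_force: [1.7, 1.3, 0.1]
opening: 84.7
clock: 2.3
tool_pos: [619.2, -43.6, 332.4]
tool_rot: [-0.67, 0.225, -0.225, 0.67]
wrist_force: [0.7, 0.9, -0.1]
opening: 85.1
clock: 2.8
tool_pos: [618.2, -42.2, 332.1]
tool_rot: [0.551, -0.443, 0.443, -0.551]
wrist_force: [0.6, 0.1, -0.2]
opening: 84.9
clock: 3.3
tool_pos: [618.2, -42.1, 332.2]
tool_rot: [-0.378, 0.598, -0.598, 0.378]
wrist_force: [-0.3, 1.2, 0.1]
opening: 85.0
t 3.3 pos [618.2 -42.1 332.2] jawyaw -25.4 ydir [-0.  0. -1.] F [-0.3  1.2  0.1] T [ 0.02 -0.02 -0.02] open 85.0 q [-0.52  0.43  0.82  1.24 -0.31  1.59 -0.21]
 dyaw 6.8 rotvec(tool) [ 0.    -0.119  0.   ]
 dyaw -173.2 rotvec(tool) [-0.     3.023  0.   ]
 shift in tool now [0.074 0.002 0.121] world [  77.769 -118.949   -2.187]
 shift in target-orient [0.088 0.002 0.112]
```

```bash
python3 -m inch '[[[0.085,0,0,0,0,-0.12,0],[0.085,0.029,0,0.037,0,0,0],[0.085,0.029,0,0.037,0,0,0],[0.085,0.029,0,0.037,0,0,0],[0.085,0,0,0,0,0,0]]]'; python3 st.py 696 -161 330 161.4;python3 - <<'E'
from cell import *
from h import *
t=grab_frame("top");s=grab_frame("scene")
crop(t,240,90,160,140,5,"pics/b1.png")
crop(s,165,110,140,140,4,"pics/b2.png")
E
```

```text
clock: 3.8
tool_pos: [696.2, -167.8, 327.8]
tool_rot: [-0.414, 0.575, -0.575, 0.409]
wrist_force: [-0.4, -0.4, -1.3]
opening: 85.0
t 3.8 pos [ 696.2 -167.8  327.8] jawyaw -18.8 ydir [-0.007 -0.004 -1.   ] F [-0.4 -0.4 -1.3] T [-0.1   0.07  0.02] open 85.0 q [-0.16  0.68  0.77  0.89 -0.45  1.72  0.09]
 dyaw 0.2 rotvec(tool) [ 0.005 -0.003  0.006]
 dyaw -179.8 rotvec(tool) [-0.009  3.139  0.008]
 shift in tool now [-0.006 -0.002 -0.002] world [-0.226  6.846  2.245]
 shift in target-orient [-0.006 -0.002 -0.002]
```

View pics/b1.png

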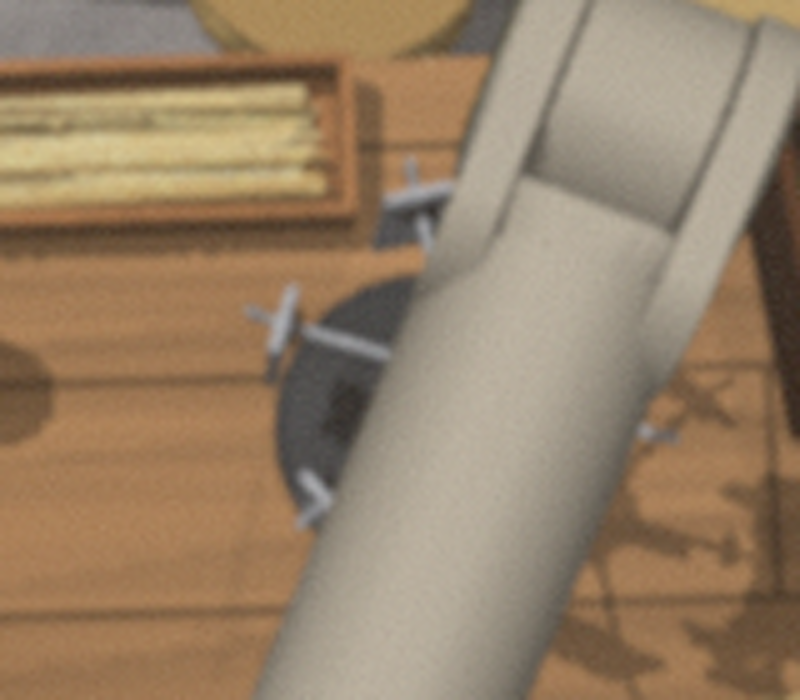

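View pics/b2.png

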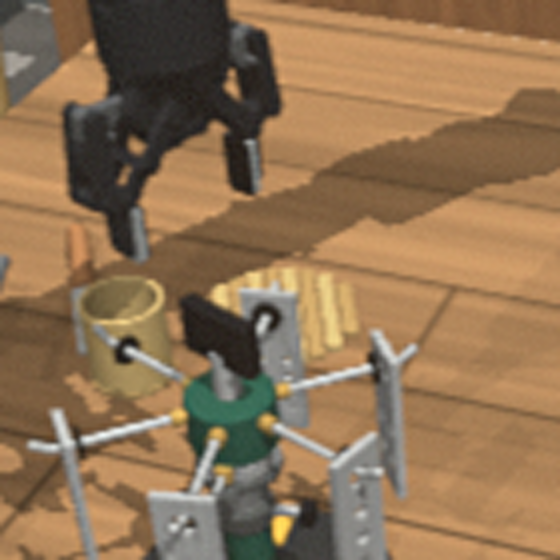

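```bash
python3 -m inch '[[[0.085,0,0,0,0,0,0],[0.085,0,0,0,0,0,0]]]'; python3 st.py 696 -161 244 161.4
```

```text
clock: 4.1
tool_pos: [696.7, -157.5, 333.3]
tool_rot: [0.415, -0.572, 0.572, -0.416]
wrist_force: [0.4, -0.4, -0.3]
opening: 85.2
t 4.1 pos [ 696.7 -157.5  333.3] jawyaw -18.1 ydir [ 0.002  0.001 -1.   ] F [ 0.4 -0.4 -0.3] T [-0.01 -0.01  0.01] open 85.2 q [-0.17  0.67  0.76  0.89 -0.45  1.71  0.08]
 dyaw -0.5 rotvec(tool) [-0.001  0.009 -0.001]
 dyaw 179.5 rotvec(tool) [-0.002 -3.132  0.002]
 shift in tool now [0.004 0.089 0.   ] world [ -0.664  -3.468 -89.311]
 shift in target-orient [0.003 0.089 0.   ]
```

```bash
python3 -m inch '[[[0.085,0.003,0.02,0,0,0,0],[0.085,0,0.023,0,0,0,0],[0.085,0,0.023,0,0,0,0],[0.085,0,0.022,0,0,0,0],[0.085,0,0,0,0,0,0]]]'; python3 -m inch '[[[0.085,0,0,0,0,0,0]]]';python3 st.py 696 -161 244 161.4;python3 - <<'E'
from cell import *
from h import *
s=grab_frame("scene")
crop(s,165,110,140,140,4,"pics/b3.png")
E
```

```text
clock: 4.6
tool_pos: [694.5, -159.5, 241.7]
tool_rot: [-0.416, 0.574, -0.571, 0.415]
wrist_force: [-0.1, 0.6, 0.0]
opening: 84.7
clock: 4.7
tool_pos: [695.7, -160.8, 245.5]
tool_rot: [-0.415, 0.572, -0.572, 0.415]
wrist_force: [-0.4, -0.4, 1.2]
opening: 84.9
t 4.7 pos [ 695.7 -160.8  245.5] jawyaw -18.1 ydir [ 0.001  0.001 -1.   ] F [-0.4 -0.4  1.2] T [-0.01  0.   -0.03] open 84.9 q [-0.22  0.68  0.76  1.09 -0.44  1.53  0.12]
 dyaw -0.5 rotvec(tool) [-0.     0.009 -0.001]
 dyaw 179.5 rotvec(tool) [-0.001 -3.133  0.001]
 shift in tool now [0.    0.001 0.   ] world [ 0.31  -0.182 -1.475]
 shift in target-orient [0.    0.001 0.   ]
```

View pics/b3.png

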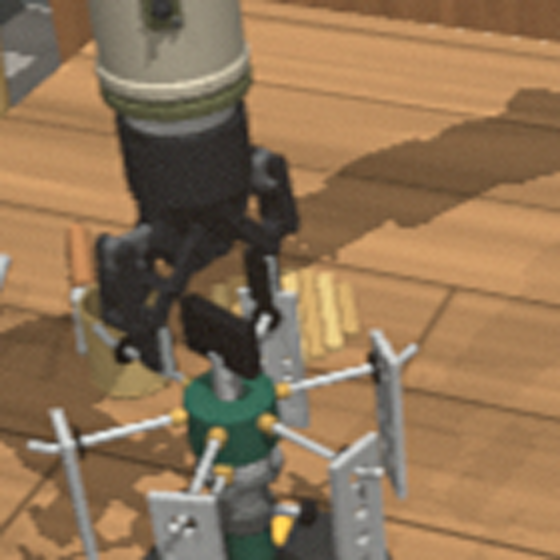

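The fingers straddle the bar (at (220,335) in the crop). Closing.

```bash
python3 -m inch '[[[0.05,0,0,0,0,0,0],[0.03,0,0,0,0,0,0],[0.02,0,0,0,0,0,0],[0.008,0,0,0,0,0,0],[0.005,0,0,0,0,0,0]]]'; python3 -m inch '[[[0.005,0,0,0,0,0,0],[0.005,0,0,0,0,0,0],[0.005,0,0,0,0,0,0]]]';python3 st.py 696 -161 244 161.4
```

```text
clock: 5.25
tool_pos: [692.6, -161.6, 244.5]
tool_rot: [-0.416, 0.575, -0.571, 0.413]
wrist_force: [-19.0, 7.5, 3.5]
opening: 13.4
clock: 5.55
tool_pos: [692.5, -161.6, 244.6]
tool_rot: [-0.416, 0.575, -0.571, 0.413]
wrist_force: [-19.8, 7.3, 8.4]
opening: 13.3
t 5.55 pos [ 692.5 -161.6  244.6] jawyaw -18.3 ydir [-0.007  0.003 -1.   ] F [-19.8   7.3   8.4] T [1.29 3.63 0.01] open 13.3 q [-0.22  0.68  0.76  1.09 -0.44  1.53  0.12]
 dyaw -0.3 rotvec(tool) [ 0.007  0.006 -0.001]
 dyaw 179.7 rotvec(tool) [-0.002 -3.136 -0.012]
 shift in tool now [-0.002  0.001  0.003] world [ 3.499  0.625 -0.555]
 shift in target-orient [-0.002  0.001  0.003]
```

```bash
python3 -m inch '[[[0.005,0,0,-0.003,0,0,0],[0.005,0,0,0,0,0,0]]]';python3 st.py 692 -161 244 161.4
```

```text
clock: 5.75
tool_pos: [692.3, -161.5, 244.6]
tool_rot: [-0.415, 0.573, -0.573, 0.414]
wrist_force: [-4.8, 1.0, 4.2]
opening: 13.1
t 5.75 pos [ 692.3 -161.5  244.6] jawyaw -18.2 ydir [-0.  0. -1.] F [-4.8  1.   4.2] T [ 0.29  0.81 -0.07] open 13.1 q [-0.22  0.67  0.76  1.1  -0.44  1.52  0.12]
 dyaw -0.4 rotvec(tool) [ 0.     0.006 -0.   ]
 dyaw 179.6 rotvec(tool) [-0.    -3.135 -0.001]
 shift in tool now [-0.     0.001 -0.   ] world [-0.263  0.506 -0.587]
 shift in target-orient [-0.     0.001 -0.   ]
```

```bash
python3 -m inch '[[[0.005,0,0,0,0,0.03,0],[0.005,0,0,0,0,0.05,0],[0.005,0,0,0,0,0.06,0],[0.005,0,0,0,0,0.06,0],[0.005,0,0,0,0,0.06,0]]]';python3 st.py 692 -161 244 101.4;  python3 -m inch '[[[0.005,0,0,0,0,0.06,0],[0.005,0,0,0,0,0.06,0],[0.005,0,0,0,0,0.06,0],[0.005,0,0,0,0,0.06,0],[0.005,0,0,0,0,0.06,0]]]';python3 st.py 692 -161 244 101.4
```

```text
clock: 6.25
tool_pos: [691.4, -161.1, 244.6]
tool_rot: [-0.336, 0.623, -0.621, 0.335]
wrist_force: [-11.9, 3.4, 6.5]
opening: 13.0
t 6.25 pos [ 691.4 -161.1  244.6] jawyaw -33.3 ydir [-0.003  0.001 -1.   ] F [-11.9   3.4   6.5] T [0.91 2.36 0.37] open 13.0 q [-0.25  0.68  0.81  1.1  -0.48  1.54 -0.13]
 dyaw -45.3 rotvec(tool) [0.003 0.791 0.002]
 dyaw 134.7 rotvec(tool) [ 0.002 -2.351 -0.004]
 shift in tool now [-0.     0.001  0.   ] world [ 0.579  0.086 -0.557]
 shift in target-orient [-0.001  0.001  0.   ]
clock: 6.75
tool_pos: [690.6, -160.3, 244.6]
tool_rot: [-0.24, 0.667, -0.664, 0.238]
wrist_force: [-18.9, 7.5, 7.9]
opening: 13.0
t 6.75 pos [ 690.6 -160.3  244.6] jawyaw -50.5 ydir [-0.005  0.003 -1.   ] F [-18.9   7.5   7.9] T [1.46 3.38 0.24] open 13.0 q [-0.27  0.7   0.87  1.1  -0.52  1.55 -0.4 ]
 dyaw -28.1 rotvec(tool) [0.005 0.491 0.003]
 dyaw 151.9 rotvec(tool) [ 0.005 -2.651 -0.007]
 shift in tool now [-0.001  0.001  0.001] world [ 1.432 -0.696 -0.563]
 shift in target-orient [-0.001  0.001  0.001]
```

```bash
python3 -m inch '[[[0.005,0.0015,0,-0.0025,0,0.03,0],[0.005,0,0,0,0,0.06,0],[0.005,0,0,0,0,0.06,0],[0.005,0,0,0,0,0.06,0],[0.005,0,0,0,0,0.06,0]]]';python3 st.py 692 -161 244 101.4;  python3 -m inch '[[[0.005,0,0,0,0,0.06,0],[0.005,0,0,0,0,0.06,0],[0.005,0,0,0,0,0.06,0],[0.005,0,0,0,0,0.04,0],[0.005,0,0,0,0,0,0]]]';python3 st.py 692 -161 244 101.4
```

```text
clock: 7.25
tool_pos: [689.8, -159.3, 244.5]
tool_rot: [-0.148, 0.692, -0.691, 0.148]
wrist_force: [-7.5, 5.8, 4.6]
opening: 13.3
t 7.25 pos [ 689.8 -159.3  244.5] jawyaw -65.9 ydir [-0.001  0.002 -1.   ] F [-7.5  5.8  4.6] T [1.01 1.28 0.18] open 13.3 q [-0.3   0.71  0.92  1.11 -0.55  1.55 -0.65]
 dyaw -12.7 rotvec(tool) [0.002 0.222 0.   ]
 dyaw 167.3 rotvec(tool) [ 0.    -2.92  -0.003]
 shift in tool now [-0.001  0.001  0.002] world [ 2.185 -1.672 -0.549]
 shift in target-orient [-0.002  0.001  0.002]
clock: 7.75
tool_pos: [689.6, -158.5, 244.6]
tool_rot: [-0.072, 0.705, -0.702, 0.071]
wrist_force: [-8.5, 7.3, 6.7]
opening: 13.2
t 7.75 pos [ 689.6 -158.5  244.6] jawyaw -78.4 ydir [-0.002  0.003 -1.   ] F [-8.5  7.3  6.7] T [ 1.43  1.7  -0.  ] open 13.2 q [-0.32  0.73  0.96  1.12 -0.58  1.56 -0.85]
 dyaw -0.2 rotvec(tool) [0.003 0.003 0.001]
 dyaw 179.8 rotvec(tool) [ 0.002 -3.138 -0.005]
 shift in tool now [-0.002  0.001  0.003] world [ 2.432 -2.499 -0.566]
 shift in target-orient [-0.002  0.001  0.003]
```

```bash
python3 -m inch '[[[0.005,0.001,-0.001,-0.0015,0,0,0],[0.005,0,0,0,0,0,0]]]';python3 st.py ;  python3 -m inch '[[[0.02,0,0,0,0,0,0],[0.04,0,0,0,0,0,0],[0.06,0,0,0,0,0,0],[0.06,0,0,0,0,0,0],[0.06,0,0,0,0,0,0]]]';python3 st.py 692 -161 244 101.4;python3 -m inch '[[[0.06,0,-0.01,0,0,0,0],[0.06,0,-0.04,0,0,0,0],[0.06,0,-0.04,0,0,0,0],[0.06,0,0,0,0,0,0]]]';python3 st.py
```

```text
clock: 7.95
tool_pos: [689.4, -158.4, 244.7]
tool_rot: [-0.072, 0.704, -0.703, 0.072]
wrist_force: [2.8, 1.2, -4.0]
opening: 13.0
t 7.95 pos [ 689.4 -158.4  244.7] jawyaw -78.3 ydir [ 0.001  0.    -1.   ] F [ 2.8  1.2 -4. ] T [ 0.46 -0.73 -0.05] open 13.0 q [-0.32  0.73  0.97  1.12 -0.58  1.56 -0.85]
clock: 8.45
tool_pos: [688.6, -159.6, 245.4]
tool_rot: [0.071, -0.703, 0.704, -0.071]
wrist_force: [-0.1, -0.4, -1.0]
opening: 60.0
t 8.45 pos [ 688.6 -159.6  245.4] jawyaw -78.4 ydir [-0. -0. -1.] F [-0.1 -0.4 -1. ] T [-0.01 -0.01 -0.  ] open 60.0 q [-0.32  0.73  0.97  1.12 -0.58  1.56 -0.85]
 dyaw -0.2 rotvec(tool) [-0.     0.004  0.   ]
 dyaw 179.8 rotvec(tool) [ 0.    -3.138  0.   ]
 shift in tool now [-0.003  0.001  0.002] world [ 3.395 -1.449 -1.387]
 shift in target-orient [-0.003  0.001  0.002]
clock: 8.85
tool_pos: [689.4, -160.6, 342.7]
tool_rot: [0.069, -0.702, 0.705, -0.075]
wrist_force: [0.4, 0.8, 0.4]
opening: 60.0
t 8.85 pos [ 689.4 -160.6  342.7] jawyaw -78.4 ydir [ 0.008 -0.004 -1.   ] F [0.4 0.8 0.4] T [-0.05  0.02 -0.03] open 60.0 q [-0.26  0.7   0.98  0.91 -0.58  1.75 -0.89]
```

```bash
python3 -m inch '[[[0.0,0,0,0,0,0,0]]]'; python3 st.py 620 -172.5 225 101.4
python3 - <<'E'
from cell import *
from h import *
s=grab_frame("scene");t=grab_frame("top")
crop(s,165,110,140,160,4,"pics/c1.png")
crop(t,240,90,160,140,5,"pics/c2.png")
E
```

```text
clock: 8.95
tool_pos: [688.9, -160.0, 337.3]
tool_rot: [0.071, -0.703, 0.704, -0.072]
wrist_force: [-0.0, 0.2, -1.0]
opening: 47.2
t 8.95 pos [ 688.9 -160.   337.3] jawyaw -78.4 ydir [ 0.003 -0.001 -1.   ] F [-0.   0.2 -1. ] T [-0.05 -0.   -0.02] open 47.2 q [-0.26  0.71  0.98  0.92 -0.58  1.74 -0.89]
 dyaw -0.2 rotvec(tool) [-0.002  0.004 -0.002]
 dyaw 179.8 rotvec(tool) [-0.004 -3.138  0.003]
 shift in tool now [ 0.07   0.112 -0.002] world [ -68.872  -12.524 -112.29 ]
 shift in target-orient [ 0.07   0.112 -0.001]
```

View pics/c1.png

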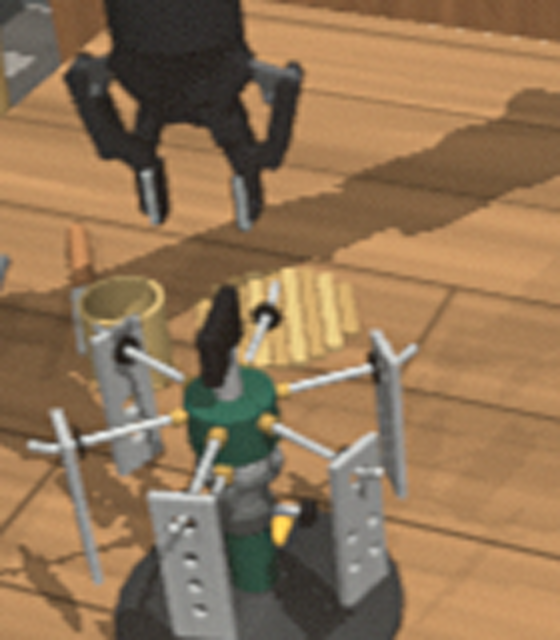

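View pics/c2.png

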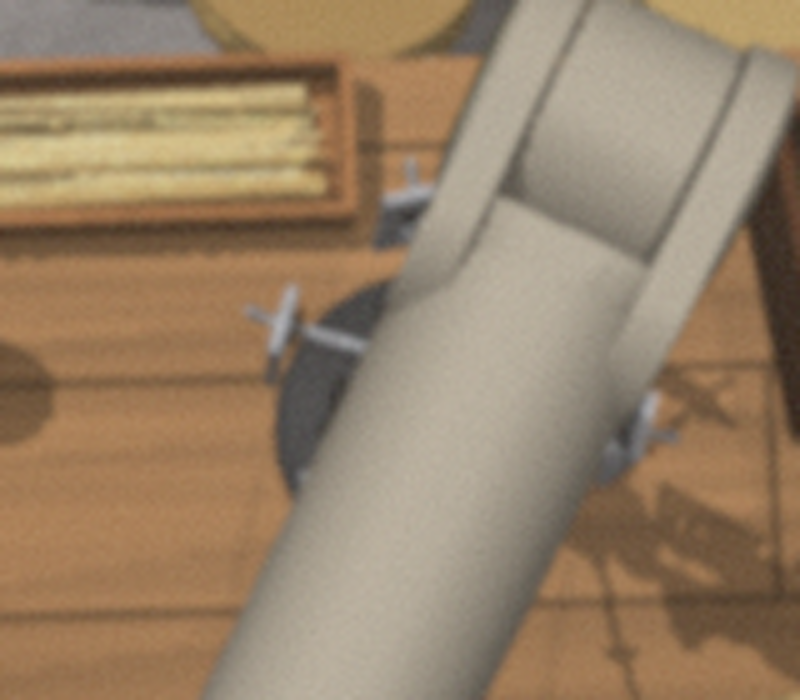

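The stand clicked over: the empty hook (flange at c1 (265,318)) now points to the robot. Next I touch the wire with shut fingers for its height.

```bash
python3 -m inch '[[[0,0.035,0,0,0,0,0],[0,0.035,0,-0.001,0,0,0],[0,0,0.04,0,0,0,0],[0,0,0.04,0,0,0,0],[0,0,0.03,0,0,0,0]]]';python3 -m inch '[[[0,0,0,0,0,0,0],[0,0,0,0,0,0,0]]]'; python3 st.py 620 -172.5 225 101.4
```

```text
clock: 9.55
tool_pos: [618.6, -171.0, 221.9]
tool_rot: [-0.073, 0.704, -0.703, 0.071]
wrist_force: [0.6, 0.2, -1.0]
opening: 0.1
clock: 9.75
tool_pos: [619.6, -172.0, 225.2]
tool_rot: [-0.072, 0.704, -0.703, 0.071]
wrist_force: [-0.0, 0.2, 1.5]
opening: 0.1
t 9.75 pos [ 619.6 -172.   225.2] jawyaw -78.4 ydir [-0.002  0.    -1.   ] F [-0.   0.2  1.5] T [-0.03 -0.05  0.03] open 0.1 q [-0.42  0.6   1.01  1.37 -0.5   1.44 -0.79]
 dyaw -0.2 rotvec(tool) [0.    0.004 0.002]
 dyaw 179.8 rotvec(tool) [ 0.003 -3.138 -0.001]
 shift in tool now [-0.     0.     0.001] world [ 0.38  -0.503 -0.202]
 shift in target-orient [-0.     0.     0.001]
```

```bash
python3 -m inch '[[[0,0,0.005,0,0,0,0],[0,0,0.005,0,0,0,0],[0,0,0,0,0,0,0]]]'; for i in 1 ; do python3 -m inch '[[[0,0,0.003,0,0,0,0],[0,0,0,0,0,0,0]]]'; python3 -m inch '[[[0,0,0.002,0,0,0,0],[0,0,0,0,0,0,0]]]';python3 -m inch '[[[0,0,0.002,0,0,0,0],[0,0,0,0,0,0,0]]]'; done
```

```text
clock: 10.05
tool_pos: [620.0, -172.5, 215.4]
tool_rot: [0.071, -0.703, 0.703, -0.072]
wrist_force: [-0.4, 0.8, 0.2]
opening: -0.0
clock: 10.25
tool_pos: [619.9, -172.4, 212.2]
tool_rot: [-0.072, 0.704, -0.703, 0.072]
wrist_force: [-0.4, 0.2, 0.3]
opening: -0.1
clock: 10.45
tool_pos: [619.8, -172.4, 210.1]
tool_rot: [-0.072, 0.704, -0.703, 0.071]
wrist_force: [0.0, -0.1, 0.0]
opening: -0.0
clock: 10.65
tool_pos: [619.8, -172.3, 208.0]
tool_rot: [-0.072, 0.704, -0.703, 0.071]
wrist_force: [0.1, 0.2, -0.7]
opening: -0.2
```

```bash
python3 -m inch '[[[0,0,0.002,0,0,0,0],[0,0,0,0,0,0,0]]]';python3 -m inch '[[[0,0,0.0015,0,0,0,0],[0,0,0,0,0,0,0]]]';python3 -m inch '[[[0,0,0.0015,0,0,0,0],[0,0,0,0,0,0,0]]]'
```

```text
clock: 10.85
tool_pos: [619.8, -172.3, 206.0]
tool_rot: [-0.072, 0.704, -0.703, 0.071]
wrist_force: [0.2, -0.2, -1.2]
opening: 0.3
clock: 11.05
tool_pos: [620.0, -172.5, 205.3]
tool_rot: [0.071, -0.703, 0.704, -0.072]
wrist_force: [-1.2, 0.1, 4.9]
opening: -0.1
clock: 11.25
tool_pos: [620.1, -172.9, 204.8]
tool_rot: [0.071, -0.703, 0.704, -0.072]
wrist_force: [-4.2, 1.5, 9.9]
opening: 0.0
```

Contact at TCP z≈205.8, so wire top ≈194.8 and wire centre ≈192 (camera: 194). On to the plate.

```bash
python3 -m inch '[[[0,0,-0.01,0,0,0,0],[0.06,0,-0.045,0,0,0,0],[0.06,0,-0.045,0,0,0,0],[0.06,0.004,0,-0.045,0,0,0],[0.06,0.004,0,-0.045,0,0,0]]]';python3 -m inch '[[[0.06,0.004,0,-0.045,0,0,0],[0.06,0.004,0,-0.045,0,0,0],[0.06,0.004,0,-0.045,0,0,0],[0.06,0.004,0,-0.045,0,0,0],[0.06,0.004,0,-0.045,0,0,0]]]';python3 -m inch '[[[0.06,0.004,0,-0.045,0,0,0],[0.06,0.004,0,-0.045,0,0,0],[0.06,0.004,0,-0.045,0,0,0],[0.06,0,0,0,0,-0.15,0],[0.06,0,0,0,0,0,0]]]'; python3 st.py 484.5 292 200 110.7
python3 - <<'E'
from cell import *
from h import *
s=grab_frame("scene");t=grab_frame("top")
crop(s,200,130,110,130,5,"pics/d1.png")
crop(t,280,115,110,100,7,"pics/d2.png")
crop(t,130,185,120,90,6,"pics/d3.png")
E
```

```text
clock: 11.75
tool_pos: [593.9, -88.2, 305.3]
tool_rot: [0.069, -0.703, 0.704, -0.071]
wrist_force: [1.6, 1.8, -0.0]
opening: 58.1
clock: 12.25
tool_pos: [528.2, 132.2, 303.7]
tool_rot: [-0.071, 0.704, -0.703, 0.072]
wrist_force: [1.4, 0.5, -0.2]
opening: 59.8
clock: 12.75
tool_pos: [489.4, 261.9, 303.3]
tool_rot: [0.126, -0.696, 0.696, -0.126]
wrist_force: [-0.3, -1.9, 0.5]
opening: 59.9
t 12.75 pos [489.4 261.9 303.3] jawyaw -69.4 ydir [-0. -0. -1.] F [-0.3 -1.9  0.5] T [-0.05 -0.01 -0.02] open 59.9 q [-1.37  0.32  1.07  1.49 -0.28  1.49 -1.51]
 dyaw 0.1 rotvec(tool) [-0.    -0.002  0.   ]
 dyaw -179.9 rotvec(tool) [-0.     3.139 -0.001]
 shift in tool now [-0.006  0.103 -0.03 ] world [  -4.937   30.119 -103.333]
 shift in target-orient [-0.006  0.103 -0.03 ]
```

View pics/d1.png

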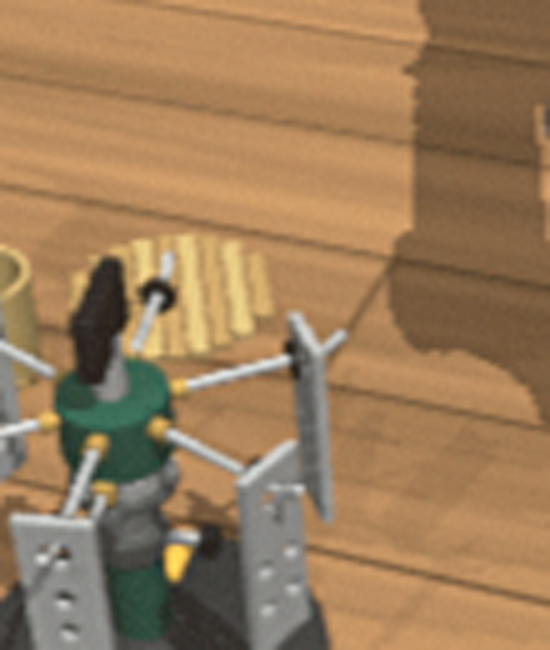

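View pics/d2.png

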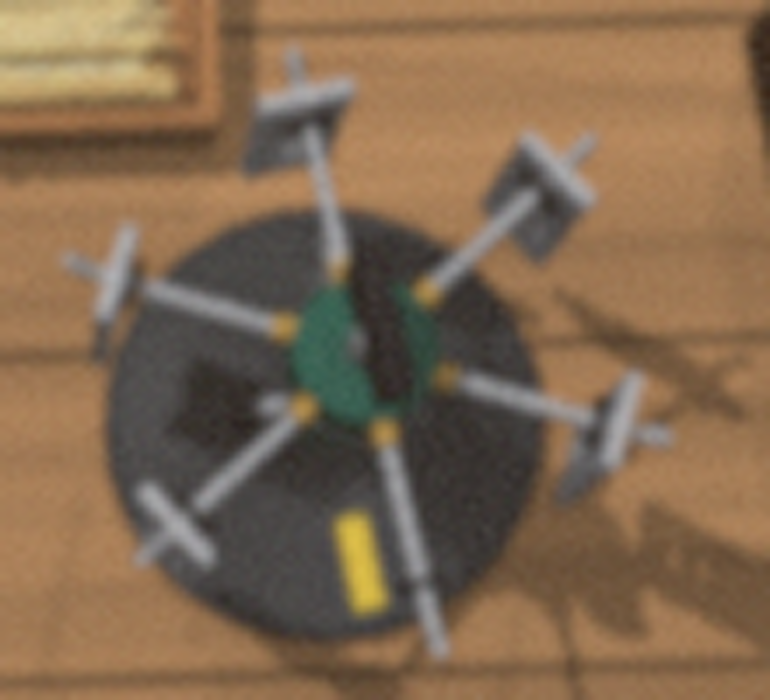

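View pics/d3.png

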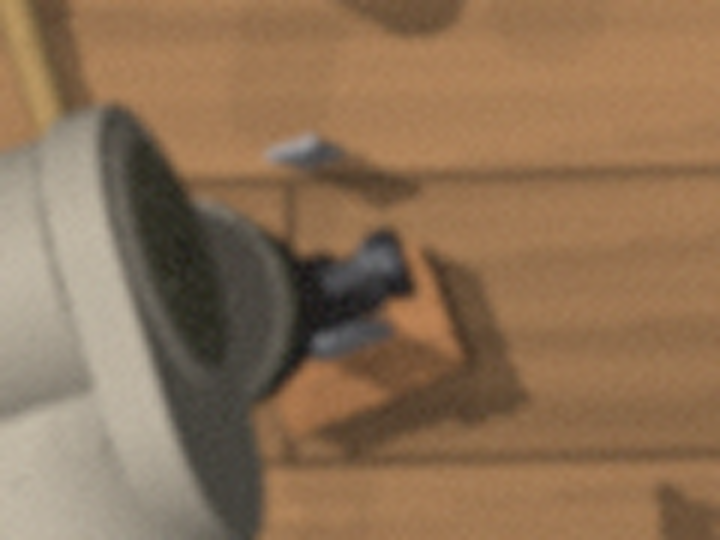

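```bash
python3 -m inch '[[[0.06,-0.006,0,-0.03,0,0,0],[0.06,0,0.045,0,0,0,0],[0.06,0,0.045,0,0,0,0],[0.06,0,0.013,0,0,0,0],[0.06,0,0,0,0,0,0]]]';python3 -m inch '[[[0.06,0,0,0,0,0,0]]]'; python3 st.py 484.5 292 92 110.7
python3 - <<'E'
from cell import *
from h import *
s=grab_frame("scene");t=grab_frame("top")
crop(s,350,150,120,110,6,"pics/e1.png")
crop(t,130,185,120,90,6,"pics/e2.png")
E
```

```text
clock: 13.35
tool_pos: [485.0, 288.8, 199.3]
tool_rot: [0.124, -0.696, 0.697, -0.122]
wrist_force: [0.4, 0.2, 0.8]
opening: 59.8
clock: 13.45
tool_pos: [486.7, 289.9, 202.3]
tool_rot: [-0.122, 0.697, -0.696, 0.124]
wrist_force: [0.2, -0.8, -0.1]
opening: 60.1
t 13.45 pos [486.7 289.9 202.3] jawyaw -69.9 ydir [ 0.002  0.001 -1.   ] F [ 0.2 -0.8 -0.1] T [-0.03  0.01  0.02] open 60.1 q [-1.37  0.41  1.02  1.63 -0.36  1.3  -1.51]
 dyaw 0.6 rotvec(tool) [ 0.    -0.011 -0.002]
 dyaw -179.4 rotvec(tool) [0.003 3.13  0.   ]
 shift in tool now [ 0.002  0.11  -0.003] world [  -2.193    2.108 -110.293]
 shift in target-orient [ 0.001  0.11  -0.003]
```

View pics/e1.png

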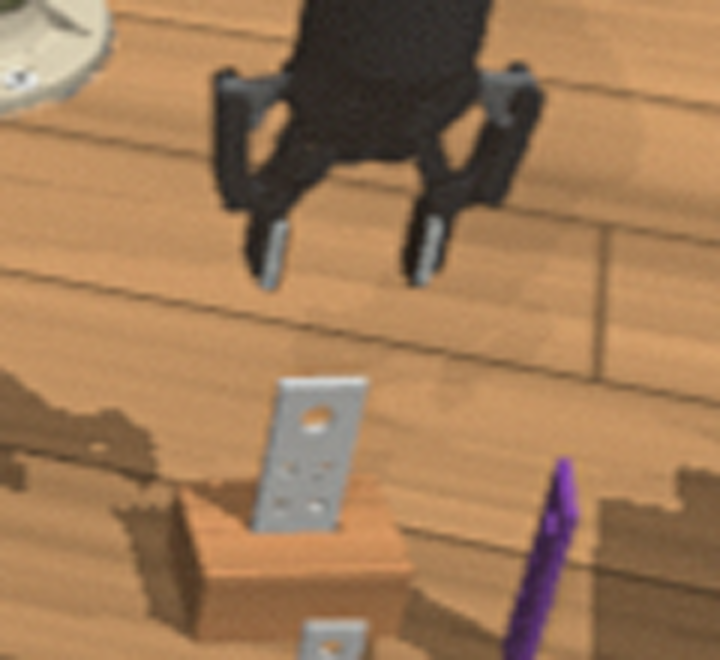

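View pics/e2.png

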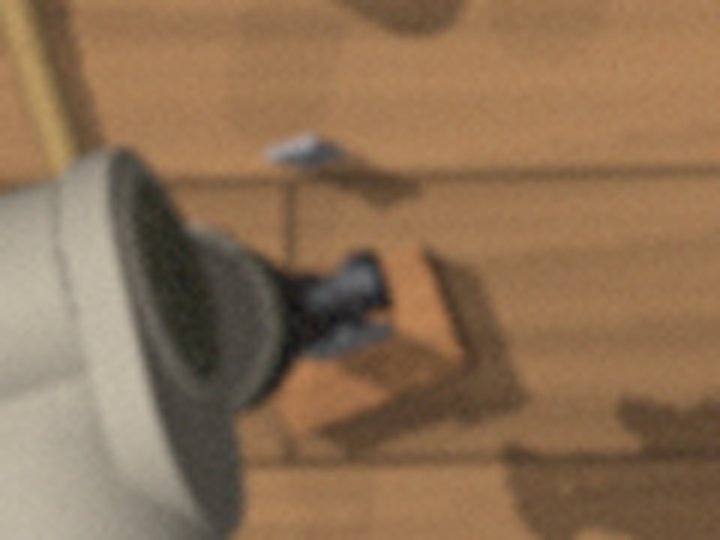

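Run:
```python
from cell import *
from h import *
s=grab_frame("scene");t=grab_frame("top")
for z in(191,196):
  p=proj(s,[486.7,289.9,z]);print((p-[350,150]+.5)*6)
p=proj(s,[484.5,292,135]);print((p-[350,150]+.5)*6, 'meas mid top (323,380)')
p=proj(t,[484.5,292,135]);print((p-[130,195]+.5)*7, 'meas (365,325)')
```

```text
[337.2529291  289.61984937]
[339.12937639 280.69976515]
[322.12135953 384.211697  ] meas mid top (323,380)
[365.51856563 328.48733798] meas (365,325)
```

```bash
python3 -m inch '[[[0.06,0.001,0.03,-0.0015,0,0,0],[0.06,0,0.03,0,0,0,0],[0.06,0,0.02,0,0,0,0],[0.06,0,0.02,0,0,0,0],[0.06,0,0.01,0,0,0,0]]]';python3 -m inch '[[[0.06,0,0,0,0,0,0],[0.06,0,0,0,0,0,0]]]'; python3 st.py 485 291 92 110.7
python3 - <<'E'
from cell import *
from h import *
s=grab_frame("scene")
crop(s,350,150,120,110,6,"pics/f1.png")
E
```

```text
clock: 14.15
tool_pos: [483.6, 291.7, 89.5]
tool_rot: [0.124, -0.696, 0.696, -0.124]
wrist_force: [0.1, 0.1, 0.2]
opening: 59.9
clock: 14.35
tool_pos: [484.5, 291.8, 91.3]
tool_rot: [-0.124, 0.696, -0.696, 0.124]
wrist_force: [0.8, -0.8, 0.9]
opening: 60.3
t 14.35 pos [484.5 291.8  91.3] jawyaw -69.8 ydir [ 0.001  0.001 -1.   ] F [ 0.8 -0.8  0.9] T [0.04 0.   0.05] open 60.3 q [-1.3   0.53  0.93  1.76 -0.47  1.09 -1.43]
 dyaw 0.5 rotvec(tool) [ 0.    -0.009 -0.001]
 dyaw -179.5 rotvec(tool) [0.002 3.133 0.   ]
 shift in tool now [-0.    -0.001  0.001] world [ 0.471 -0.831  0.677]
 shift in target-orient [-0.    -0.001  0.001]
```

View pics/f1.png

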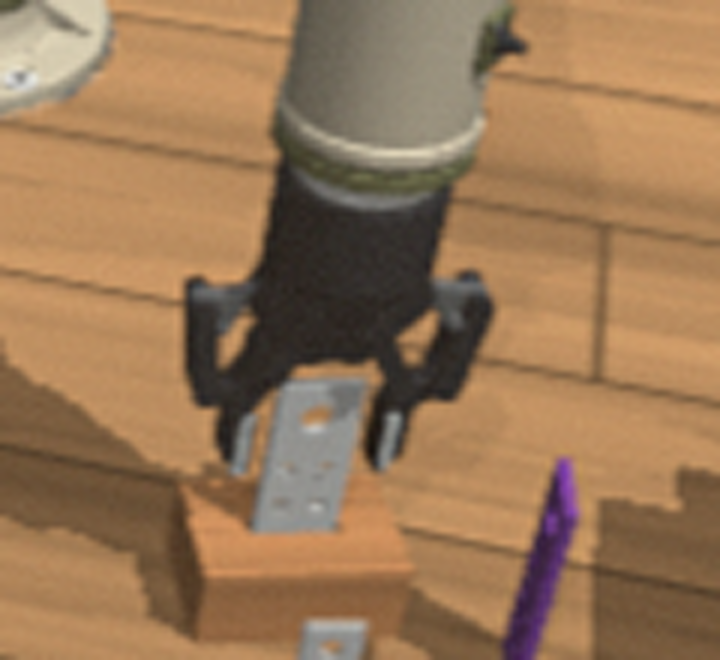

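```bash
python3 -m inch '[[[0.05,0,0,0,0,0,0],[0.042,0,0,0,0,0,0],[0.039,0,0,0,0,0,0],[0.03,0,0,0,0,0,0],[0.03,0,0,0,0,0,0]]]'; python3 -m inch '[[[0.03,0,0,0,0,0,0],[0.03,0,0,0,0,0,0]]]'; python3 st.py 485 291 92 110.7
```

```text
clock: 14.9
tool_pos: [484.3, 292.2, 91.2]
tool_rot: [-0.124, 0.697, -0.696, 0.125]
wrist_force: [-1.8, 1.1, 6.6]
opening: 38.6
clock: 15.1
tool_pos: [484.3, 292.3, 91.2]
tool_rot: [-0.124, 0.697, -0.696, 0.125]
wrist_force: [-1.2, 1.0, 5.5]
opening: 39.0
t 15.1 pos [484.3 292.3  91.2] jawyaw -69.8 ydir [ 0.001  0.001 -1.   ] F [-1.2  1.   5.5] T [ 0.12  0.32 -0.  ] open 39.0 q [-1.3   0.53  0.93  1.76 -0.47  1.09 -1.43]
 dyaw 0.5 rotvec(tool) [ 0.001 -0.008 -0.001]
 dyaw -179.5 rotvec(tool) [0.002 3.134 0.002]
 shift in tool now [-0.    -0.001  0.001] world [ 0.695 -1.268  0.796]
 shift in target-orient [-0.    -0.001  0.001]
```

```bash
python3 -m inch '[[[0.03,0,-0.01,0,0,0,0],[0.03,0,-0.02,0,0,0,0],[0.03,0,-0.03,0,0,0,0],[0.03,0,-0.03,0,0,0,0],[0.03,0,-0.03,0,0,0,0]]]'; python3 -m inch '[[[0.03,0,-0.03,0,0,0,0],[0.03,0,-0.02,0,0,0,0],[0.03,0,0,0,0,0.05,0],[0.03,0,0,0,0,0.06,0],[0.03,0,0,0,0,0.04,0]]]';python3 st.py 536.7 -189.7 260 101.6
python3 - <<'E'
from cell import *
from h import *
s=grab_frame("scene")
crop(s,350,100,120,130,5,"pics/g1.png")
E
```

```text
clock: 15.6
tool_pos: [483.6, 291.0, 211.6]
tool_rot: [0.124, -0.696, 0.696, -0.124]
wrist_force: [0.6, 0.4, -2.1]
opening: 38.8
clock: 16.1
tool_pos: [483.6, 291.2, 260.6]
tool_rot: [0.071, -0.704, 0.704, -0.07]
wrist_force: [-0.2, 0.5, -2.8]
opening: 38.8
t 16.1 pos [483.6 291.2 260.6] jawyaw -78.5 ydir [-0.001 -0.    -1.   ] F [-0.2  0.5 -2.8] T [ 0.03 -0.   -0.02] open 38.8 q [-1.41  0.38  1.08  1.55 -0.34  1.42 -1.68]
 dyaw 0.1 rotvec(tool) [-0.    -0.002  0.001]
 dyaw -179.9 rotvec(tool) [-0.001  3.139 -0.   ]
 shift in tool now [0.044 0.001 0.482] world [  53.052 -480.881   -0.598]
 shift in target-orient [0.045 0.001 0.482]
```

View pics/g1.png

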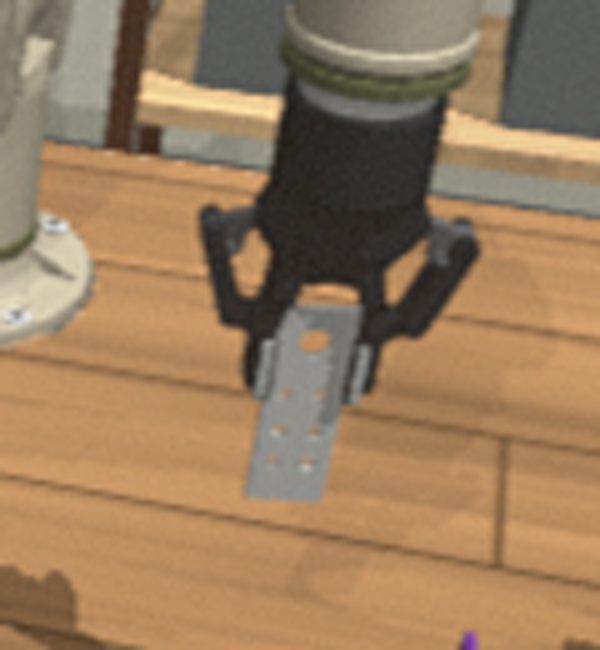

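Plate held by its edges, eye (313,340 in crop) free. Carrying it to the stand.

```bash
python3 -m inch '[[[0.03,0.001,0,0.012,0,0,0],[0.03,0.002,0,0.025,0,0,0],[0.03,0.003,0,0.035,0,0,0],[0.03,0.003,0,0.035,0,0,0],[0.03,0.004,0,0.04,0,0,0]]]'; python3 -m inch '[[[0.03,0.004,0,0.04,0,0,0],[0.03,0.004,0,0.04,0,0,0],[0.03,0.004,0,0.04,0,0,0],[0.03,0.004,0,0.04,0,0,0],[0.03,0.004,0,0.04,0,0,0]]]';python3 -m inch '[[[0.03,0.004,0,0.04,0,0,0],[0.03,0.003,0,0.035,0,0,0],[0.03,0.002,0,0.025,0,0,0],[0.03,0.001,0,0.015,0,0,0],[0.03,0,0,0,0,0,0]]]'; python3 -m inch '[[[0.03,0,0,0,0,0,0],[0.03,0,0,0,0,0,0]]]';python3 st.py 536.7 -189.7 260 101.6
```

```text
clock: 16.65
tool_pos: [500.5, 143.0, 260.2]
tool_rot: [0.072, -0.703, 0.703, -0.072]
wrist_force: [0.5, -0.1, -2.8]
opening: 38.7
clock: 17.15
tool_pos: [520.7, -57.6, 260.5]
tool_rot: [-0.072, 0.704, -0.703, 0.072]
wrist_force: [0.8, 1.0, -2.9]
opening: 38.9
clock: 17.65
tool_pos: [533.2, -173.7, 260.6]
tool_rot: [0.07, -0.703, 0.704, -0.07]
wrist_force: [0.4, 0.3, -1.9]
opening: 38.8
clock: 17.85
tool_pos: [534.7, -168.6, 260.2]
tool_rot: [-0.072, 0.704, -0.703, 0.072]
wrist_force: [0.0, 0.2, -2.3]
opening: 39.3
t 17.85 pos [ 534.7 -168.6  260.2] jawyaw -78.3 ydir [-0.     0.001 -1.   ] F [ 0.   0.2 -2.3] T [0.03 0.03 0.03] open 39.3 q [-0.6   0.4   1.14  1.56 -0.36  1.42 -0.81]
 dyaw -0.1 rotvec(tool) [0.001 0.002 0.   ]
 dyaw 179.9 rotvec(tool) [ 0.    -3.14  -0.001]
 shift in tool now [0.002 0.    0.021] world [  1.956 -21.11   -0.195]
 shift in target-orient [0.002 0.    0.021]
```

Line up sideways at r=160, then lower to threading height (TCP 175).

```bash
python3 -m inch '[[[0.03,0.001,0,0.01,0,0,0],[0.03,0.001,0,0.011,0,0,0],[0.03,0,0.03,0,0,0,0],[0.03,0,0.03,0,0,0,0],[0.03,0,0.025,0,0,0,0]]]'; python3 -m inch '[[[0.03,0,0,0,0,0,0],[0.03,0,0,0,0,0,0]]]';python3 st.py 536.7 -189.7 175.5 101.6
python3 - <<'E'
from cell import *
from h import *
s=grab_frame("scene");t=grab_frame("top")
crop(s,180,110,120,120,5,"pics/i1.png")
crop(t,280,145,110,100,7,"pics/i2.png")
E
```

```text
clock: 18.35
tool_pos: [537.0, -190.2, 173.9]
tool_rot: [-0.072, 0.704, -0.703, 0.072]
wrist_force: [0.5, 0.4, -3.0]
opening: 38.8
clock: 18.55
tool_pos: [537.2, -190.6, 175.9]
tool_rot: [0.072, -0.703, 0.704, -0.072]
wrist_force: [-0.2, 0.1, -2.0]
opening: 39.3
t 18.55 pos [ 537.2 -190.6  175.9] jawyaw -78.3 ydir [-0. -0. -1.] F [-0.2  0.1 -2. ] T [-0.   -0.03  0.  ] open 39.3 q [-0.51  0.48  1.08  1.66 -0.44  1.27 -0.71]
 dyaw -0.1 rotvec(tool) [-0.     0.001  0.   ]
 dyaw 179.9 rotvec(tool) [ 0.001 -3.141  0.001]
 shift in tool now [ 0.     0.    -0.001] world [-0.538  0.901 -0.372]
 shift in target-orient [ 0.     0.    -0.001]
```

View pics/i1.png

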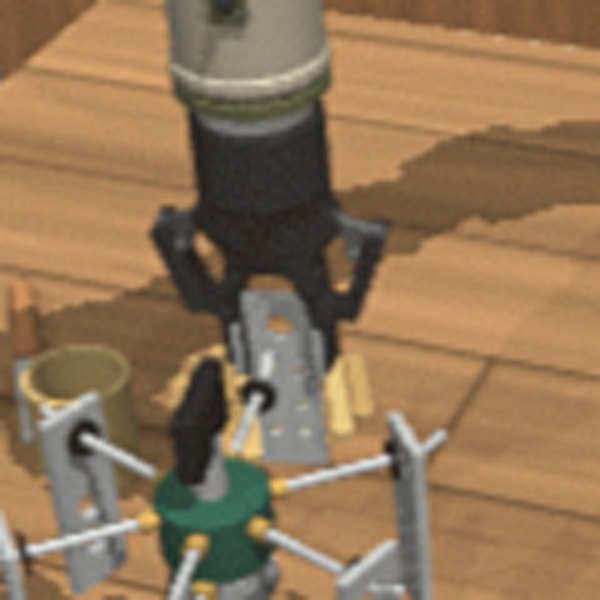

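View pics/i2.png

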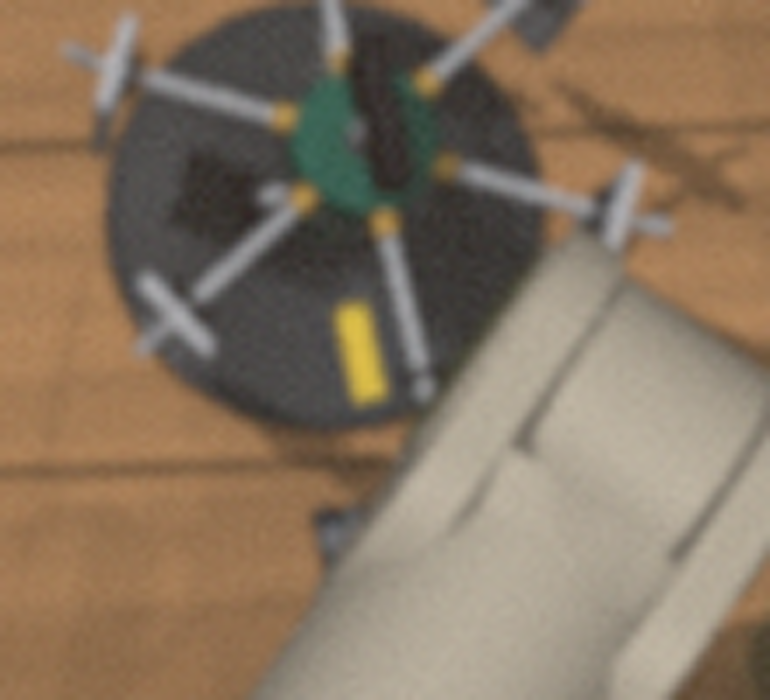

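Run:
```python
from cell import *
from h import *
s=grab_frame("scene");t=grab_frame("top")
U=lambda P:((proj(s,P)-[180,110]+.5)*5).round(1)
print('eye pred',U([537.2,-190.6,199.7]),'seen 280,322')
C=np.array([693.5,-157.7]);
for a in(-168.4,-170):
  d=np.array([np.cos(np.radians(a)),np.sin(np.radians(a))])
  for r,z in((128,199),(99.5,192),(35,192)):
    P=[*(C+r*d),z]; print(a,r,U(P),'top d2', ((proj(t,P)-[280,115]+.5)*7).round(1))
print('per mm y', U([537.2,-189.6,199.7])-U([537.2,-190.6,199.7]),'x',U([538.2,-190.6,199.7])-U([537.2,-190.6,199.7]),'z',U([537.2,-190.6,200.7])-U([537.2,-190.6,199.7]))
crop(s,215,150,50,50,14,"pics/j1.png")
```

```text
eye pred [280.5 325.4] seen 280,322
-168.4 128 [269.2 357.2] top d2 [435.9 653.5]
-168.4 99.5 [258.5 396.1] top d2 [417.2 587.8]
-168.4 35 [230.  465.5] top d2 [380.  437.1]
-170 128 [275.3 357.6] top d2 [427.4 655.3]
-170 99.5 [263.3 396.4] top d2 [410.6 589.2]
-170 35 [231.8 465.6] top d2 [377.7 437.6]
per mm y [1.5 0.3] x [-0.8  0.9] z [-0.2 -1.4]
```

View pics/j1.png

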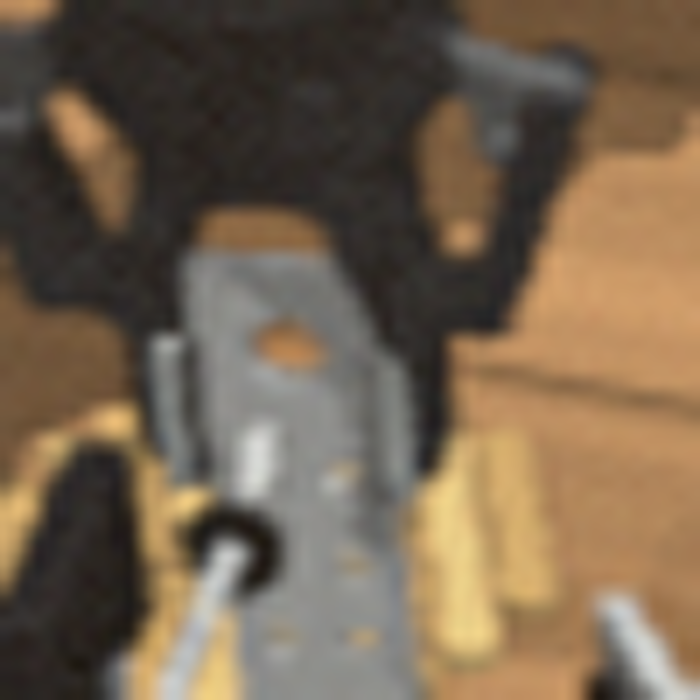

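Relative residuals of eye and hook tip agree within ~0.5 mm. Threading in small steps.

```bash
python3 -m inch '[[[0.03,-0.012,0,-0.001,0,0,0],[0.03,-0.010,0.001,0,0,0,0],[0.03,-0.004,0,0,0,0,0],[0.03,0,0,0,0,0,0],[0.03,0,0,0,0,0,0]]]';python3 st.py 561.2 -184.9 175 101.6; python3 -m inch '[[[0.03,-0.003,0.001,0,0,0,0],[0.03,0,0,0,0,0,0]]]';python3 -m inch '[[[0.03,-0.003,0.001,0,0,0,0],[0.03,0,0,0,0,0,0]]]';python3 st.py 561.2 -184.9 175 101.6
```

```text
clock: 19.25
tool_pos: [562.2, -184.6, 174.1]
tool_rot: [0.072, -0.703, 0.704, -0.071]
wrist_force: [0.6, -0.3, -4.1]
opening: 38.9
t 19.25 pos [ 562.2 -184.6  174.1] jawyaw -78.4 ydir [-0.001 -0.001 -1.   ] F [ 0.6 -0.3 -4.1] T [-0.03  0.03 -0.04] open 38.9 q [-0.48  0.53  1.05  1.6  -0.48  1.29 -0.73]
 dyaw -0.0 rotvec(tool) [-0.     0.     0.001]
 dyaw 180.0 rotvec(tool) [ 0.001 -3.141  0.001]
 shift in tool now [ 0.001 -0.001  0.   ] world [-1.025 -0.316  0.922]
 shift in target-orient [ 0.001 -0.001  0.   ]
clock: 19.45
tool_pos: [565.4, -183.6, 173.1]
tool_rot: [-0.072, 0.704, -0.703, 0.072]
wrist_force: [0.6, 0.5, -2.9]
opening: 39.0
clock: 19.65
tool_pos: [568.5, -182.8, 172.2]
tool_rot: [-0.072, 0.704, -0.703, 0.072]
wrist_force: [-0.3, 0.3, -3.0]
opening: 39.1
t 19.65 pos [ 568.5 -182.8  172.2] jawyaw -78.4 ydir [-0.  0. -1.] F [-0.3  0.3 -3. ] T [ 0.01 -0.01 -0.05] open 39.1 q [-0.48  0.55  1.04  1.59 -0.49  1.29 -0.73]
 dyaw -0.0 rotvec(tool) [ 0.     0.001 -0.   ]
 dyaw 180.0 rotvec(tool) [-0.    -3.141 -0.   ]
 shift in tool now [ 0.008 -0.003  0.001] world [-7.345 -2.075  2.843]
 shift in target-orient [ 0.008 -0.003  0.001]
```

```bash
python3 -m inch '[[[0.03,-0.003,0,0,0,0,0],[0.03,0,0,0,0,0,0]]]'
python3 - <<'E'
from cell import *
from h import *
s=grab_frame("scene")
crop(s,215,150,50,50,14,"pics/k1.png")
E
```

```text
clock: 19.85
tool_pos: [571.6, -182.3, 172.3]
tool_rot: [0.072, -0.703, 0.703, -0.072]
wrist_force: [-0.3, -0.2, -2.8]
opening: 38.9
```

View pics/k1.png

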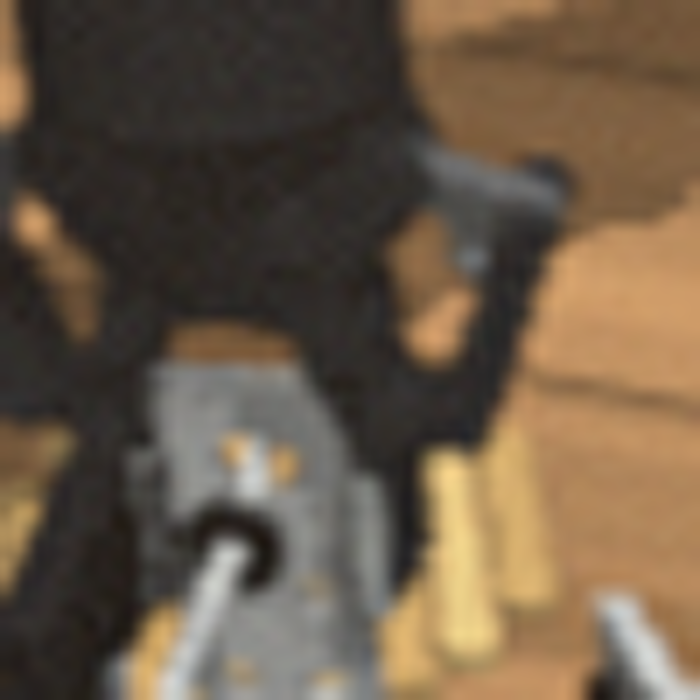

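The wire end (k1 (252,460)) stands inside the eye with gaps both sides. Continuing inward.

```bash
python3 -m inch '[[[0.03,-0.003,0.001,0,0,0,0],[0.03,0,0,0,0,0,0]]]'; python3 -m inch '[[[0.03,-0.003,0.001,0,0,0,0],[0.03,0,0,0,0,0,0]]]';python3 -m inch '[[[0.03,-0.003,0.001,0,0,0,0],[0.03,0,0,0,0,0,0]]]';python3 -m inch '[[[0.03,-0.003,0.001,0,0,0,0],[0.03,0,0,0,0,0,0]]]'
```

```text
clock: 20.1
tool_pos: [574.5, -181.6, 171.1]
tool_rot: [-0.072, 0.703, -0.703, 0.072]
wrist_force: [-0.1, -0.1, -3.5]
opening: 39.0
clock: 20.3
tool_pos: [577.4, -181.0, 170.1]
tool_rot: [-0.072, 0.703, -0.703, 0.072]
wrist_force: [-0.4, 0.2, -3.0]
opening: 38.7
clock: 20.5
tool_pos: [580.3, -180.4, 169.1]
tool_rot: [0.072, -0.703, 0.703, -0.072]
wrist_force: [0.3, 0.2, -2.1]
opening: 39.4
clock: 20.7
tool_pos: [583.2, -179.8, 168.1]
tool_rot: [-0.072, 0.703, -0.703, 0.072]
wrist_force: [0.2, 1.1, -1.9]
opening: 38.9
```

```bash
python3 -m inch '[[[0.03,-0.003,0.001,0,0,0,0],[0.03,0,0,0,0,0,0]]]'; python3 -m inch '[[[0.03,0,0.002,0,0,0,0],[0.03,0,0,0,0,0,0]]]';python3 -m inch '[[[0.03,0,0.001,0,0,0,0],[0.03,0,0,0,0,0,0]]]';python3 -m inch '[[[0.03,0,0.001,0,0,0,0],[0.03,0,0,0,0,0,0]]]'
```

```text
clock: 20.9
tool_pos: [586.2, -179.2, 167.1]
tool_rot: [-0.072, 0.703, -0.703, 0.072]
wrist_force: [0.0, 0.2, -3.2]
opening: 39.1
clock: 21.1
tool_pos: [585.7, -179.5, 165.0]
tool_rot: [-0.072, 0.704, -0.703, 0.071]
wrist_force: [-0.8, -0.7, -3.0]
opening: 38.9
clock: 21.3
tool_pos: [585.8, -179.5, 164.2]
tool_rot: [-0.072, 0.703, -0.703, 0.072]
wrist_force: [-0.2, -0.1, -2.4]
opening: 38.8
clock: 21.5
tool_pos: [585.8, -179.4, 163.2]
tool_rot: [-0.072, 0.703, -0.703, 0.072]
wrist_force: [0.2, 0.3, -2.8]
opening: 38.6
```

```bash
python3 -m inch '[[[0.03,0,0.001,0,0,0,0],[0.03,0,0,0,0,0,0]]]'; python3 -m inch '[[[0.03,0,0.001,0,0,0,0],[0.03,0,0,0,0,0,0]]]'
python3 - <<'E'
from cell import *
from h import *
s=grab_frame("scene")
crop(s,205,150,60,60,12,"pics/l1.png")
E
```

```text
clock: 21.7
tool_pos: [585.9, -179.5, 162.3]
tool_rot: [0.072, -0.703, 0.704, -0.072]
wrist_force: [-0.6, 0.1, -1.3]
opening: 39.0
clock: 21.9
tool_pos: [586.0, -179.6, 161.6]
tool_rot: [0.071, -0.703, 0.704, -0.072]
wrist_force: [-1.1, 0.5, 0.4]
opening: 38.9
```

View pics/l1.png

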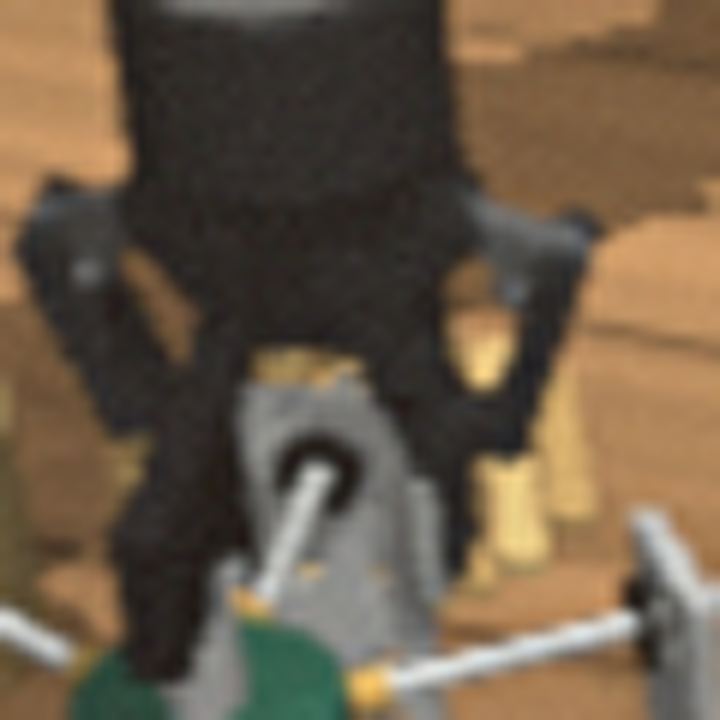

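Weight has gone onto the hook (≈3 N). Releasing slowly.

```bash
python3 -m inch '[[[0.04,0,0,0,0,0,0],[0.043,0,0,0,0,0,0],[0.048,0,0,0,0,0,0],[0.053,0,0,0,0,0,0],[0.058,0,0,0,0,0,0]]]'; python3 -m inch '[[[0.058,0,0,0,0,0,0],[0.058,0,0,0,0,0,0],[0.058,0,0,0,0,0,0]]]'
python3 - <<'E'
from cell import *
from h import *
s=grab_frame("scene");t=grab_frame("top")
crop(s,205,150,60,60,12,"pics/m1.png")
E
```

```text
clock: 22.45
tool_pos: [585.9, -179.5, 161.3]
tool_rot: [0.072, -0.703, 0.703, -0.072]
wrist_force: [-0.4, 0.9, 0.0]
opening: 57.8
clock: 22.75
tool_pos: [585.9, -179.5, 161.3]
tool_rot: [-0.072, 0.703, -0.703, 0.072]
wrist_force: [0.6, -0.4, 0.3]
opening: 58.1
```

View pics/m1.png

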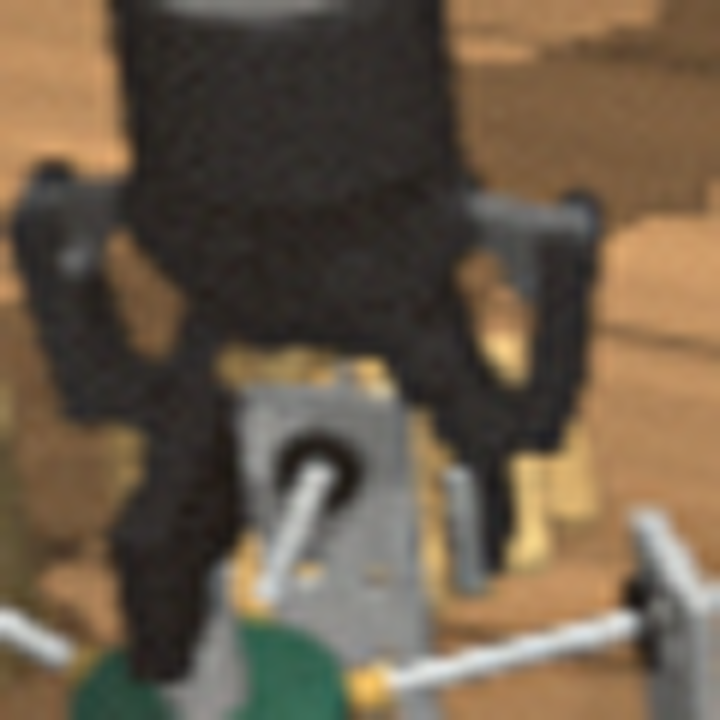

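Plate hangs between the open fingers, wire end visible above the top edge region. Backing straight up, then away.

```bash
python3 -m inch '[[[0.058,0,-0.005,0,0,0,0],[0.058,0,-0.01,0,0,0,0],[0.058,0,-0.02,0,0,0,0],[0.058,0,-0.02,0,0,0,0],[0.058,0,-0.02,0,0,0,0]]]'; python3 -m inch '[[[0.058,0,-0.04,0,0,0,0],[0.058,0,-0.04,0,0,0,0],[0.058,0,-0.02,-0.04,0,0,0],[0.058,0,0,-0.048,0,0,0],[0.058,0,0,-0.048,0,0,0]]]';  python3 -m inch '[[[0.058,0,0,-0.048,0,0,0],[0.058,0,0,-0.048,0,0,0],[0.058,0,0,-0.048,0,0,0],[0.058,0,0,-0.048,0,0,0],[0.058,0,0,0,0,0,0]]]'
python3 - <<'E'
from cell import *
from h import *
s=grab_frame("scene");t=grab_frame("top")
crop(s,165,150,120,120,5,"pics/n1.png")
crop(t,280,115,110,110,6,"pics/n2.png")
E
```

```text
clock: 23.35
tool_pos: [585.9, -179.7, 238.0]
tool_rot: [0.071, -0.703, 0.704, -0.072]
wrist_force: [0.1, 0.8, -0.4]
opening: 57.9
clock: 23.85
tool_pos: [558.3, -46.2, 337.9]
tool_rot: [0.07, -0.703, 0.704, -0.071]
wrist_force: [1.1, 1.3, -0.2]
opening: 58.0
clock: 24.35
tool_pos: [518.1, 150.7, 336.3]
tool_rot: [-0.076, 0.704, -0.702, 0.076]
wrist_force: [1.0, 0.6, -0.4]
opening: 57.9
```

View pics/n1.png

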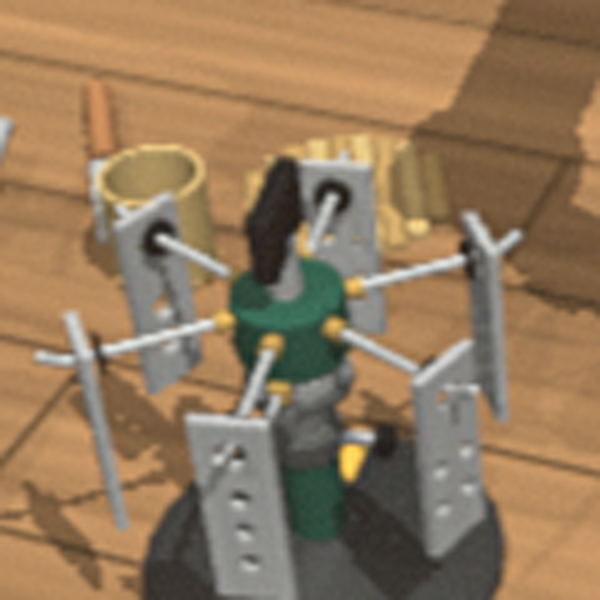

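View pics/n2.png

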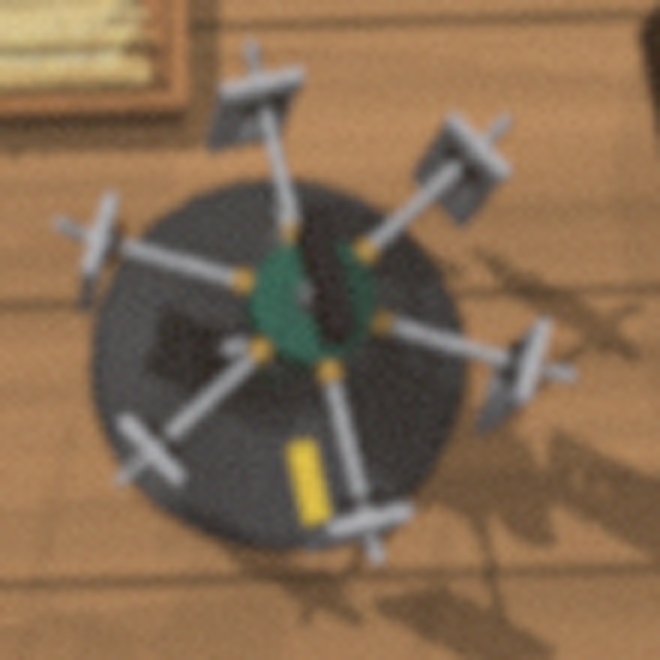

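All six plates hang. The new one in n2 sits at (370,517) with its tip at (375,558), matching its neighbours. I'll let it settle and check for motion.

```bash
python3 -m inch '[[[0.058,0,0,0,0,0,0],[0.058,0,0,0,0,0,0],[0.058,0,0,0,0,0,0],[0.058,0,0,0,0,0,0],[0.058,0,0,0,0,0,0]]]';python3 -m inch '[[[0.058,0,0,0,0,0,0],[0.058,0,0,0,0,0,0],[0.058,0,0,0,0,0,0],[0.058,0,0,0,0,0,0],[0.058,0,0,0,0,0,0]]]'
python3 - <<'E'
from cell import *
from h import *
import subprocess
a=grab_frame("top");s=grab_frame("scene")
t2=tri(a,(280+370.5/6-.5,115+517.5/6-.5),s,(165+340/5-.5,150+165/5-.5));print('top edge centre',t2)
b=grab_frame("top");s2=grab_frame("scene")
for f,g,(x,y,w,h) in((a,b,(325,190,30,25)),(s,s2,(220,175,30,45))):
    print(np.abs(f["img"][y:y+h,x:x+w].astype(int)-g["img"][y:y+h,x:x+w]).mean())
print(observe()['wrist_force'],observe()['clock'])
crop(s2,165,150,120,120,5,"pics/o1.png")
E
```

```text
clock: 24.95
tool_pos: [519.9, 141.2, 336.3]
tool_rot: [-0.071, 0.704, -0.704, 0.071]
wrist_force: [0.9, 0.1, 0.9]
opening: 57.9
clock: 25.45
tool_pos: [519.8, 141.8, 336.3]
tool_rot: [0.072, -0.703, 0.703, -0.072]
wrist_force: [-0.3, -0.2, 0.2]
opening: 57.8
top edge centre (array([ 586.7928893 , -179.26695808,  207.02701004]), np.float64(5.1369673480944))
2.2951111111111113
1.7160493827160495
[-0.4173381   0.17270255  0.12260141] 25.65
```

View pics/o1.png

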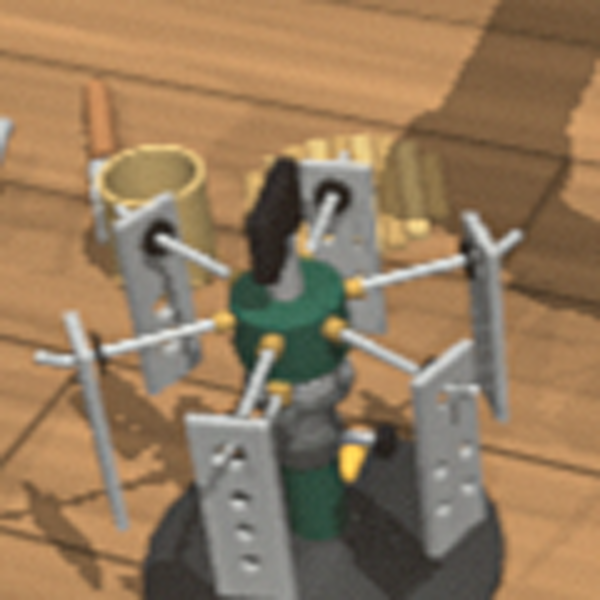

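Nothing is moving (differences are image noise) and the arm is clear, so I'm handing in.

```bash
python3 -c "
from cell import *
print(hand_in())"
```

```text
the job is handed in; nothing more can be done
None
```

The plate is hanging on the empty hook at the front of the stand, and I handed the job in at about 25.7 s. `hand_in()` gives no verdict, so the result rests on my own checks.

- **Turning:** I gripped the black bar and turned the stand 60° clockwise, with the plate still in the block. The empty hook then pointed to about -168.5°. The yellow bar read between -170° and -171.6°, so the hook is within about 3° of the mark (8.6° allowed).
- **Height:** I touched the hook with the shut fingers, which put the wire centre at about 192 mm. The cameras read 194 mm.
- **Hanging:** I gripped the plate by its edges, threaded the eye over the tip without contact and lowered it until about 3 N rested on the hook. Then I released it and backed off upwards.

**Last checks:**
- Both views show the plate upright, about 108–110 mm out from the axis and behind the tip.
- The stand is at the front and the five other plates hang straight.
- Two pictures 0.1 s apart differ only by image noise, and the wrist force is near zero with the arm well clear.
- I saw no sign of a cup or tool being touched, but I did not measure their positions again.

**What disagreed:**
- The stand's axis came out 3–4 mm different by camera than by gripping the bar. I used the gripped value, and the eye and hook tip agreed within about 0.5 mm before threading.
- The camera rays for the plate's top edge missed each other by about 5 mm, so that final position is rough.
- Closing on the bar gave a side force of up to about 20 N, which I eased off.

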